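Set up the sharpening stones

ROBOT

A 6-joint arm with a two-finger parallel gripper is mounted at the origin on a cart in front of the work surface, level with it; the furniture and walls round the work are solid. World frame = base frame: x ahead of the robot, y to its left, z up, the work surface at z = 0. Lengths are in m, angles in degrees, forces in N, time in s.
With the tool pointing down it reaches from about 0.375 to 0.9 m from the base axis. Payload 3.1 kg.
Tool frame: the origin (TCP) lies on the front face of the gripper's body, between the roots of the fingers; the fingertips stand 70 mm ahead of it and the grasp point (between the pads) lies 51 mm ahead of it (bot.tip_extent is the distance from the TCP to the fingertips, in m); z points along the fingers, x is the direction in which the jaws open and shut, and the axes are right-handed (so a half turn about z gives the same grasp; the last joint's range is limited). The gripper opens to 87 mm and grips with 3 to 60 N. Pads are 19 mm wide; open, the fingers measure 117 mm over their backs; the gripper's body (75 mm by 190 mm) begins 51 mm behind the grasp point.
Start: joints at [-78.524, 30.224, 82.088, -0, 67.689, -10.227], TCP at [0.231, -0.581, 0.292] pointing down, gripper open.
Joint ranges: [-176.69, 176.69], [-43.24, 126.21], [12.49, 139.97], [-82, 262], [0, 151.66], [-163.58, 163.58]. Speed limits (degrees/s): [159.86, 159.86, 180, 180, 180, 180].

INTERFACE

Orientations are given as a 3x3 rotation matrix whose columns are the frame's x, y, z axes.
In Python, from rig import bot, viewer, ticket gives the robot as it stands. The module is installed in compiled form; this text tells all that it offers.
- The arm moves only by the tool arm_command, never from a script. Its argument "targets" is a list of rows, each an object with "rot": the turn, a rotation vector about the tool's x, y, z in degrees, a list of three; "offset": the shift along the tool's x, y, z in cm, a list of three; "gripper": the closure, from 0 (fully open) to 1 (shut). A call has 1 to 8 rows; each row is the pose to reach, as a shift and turn from the pose commanded when the call began, along the tool's axes at that moment; what a row does not reach only later rows make up. A row lasts 1/10 s, in which the tool goes at most 50 mm and 8.59 degrees, less where a joint would pass 70% of its speed; a pose out of reach is approached as far as the arm can. A call with a gripper value outside its range is refused whole. The fingers move at their own pace and stop on an object; the grip force is fixed at half the most. Time passes only in rows, so rows that repeat a pose let the fingers close. It gives the time, the measured TCP pose, the force and the opening at its end, in the units of the state.
- bot.read_state(): the state, without advancing time (a new reading comes with each control period).
- viewer.capture(name): name is "scene" or "side" or "wrist"; returns a dict with "frame" (384x512x3 uint8, red, green, blue), "fx", "fy", "cx", "cy" (pixels), "view" (4x4, takes a point from world to camera coordinates). Camera axes: x right, y down, z forward; pixel columns grow to the right and rows downward; lengths in m; the calibration is good to about 2 mm. A picture is of the moment at which its call begins. There is no depth.
- ticket.hand_in(): hands the job in, once; it reports no verdict.
The state is a dict: "time_s": time; "joint_positions": joint angles; "qvel": joint speeds; "tau": joint torques, N m; "position": TCP position; "tcp_rot": TCP orientation; "force": force on the tool from outside, world axes, zero at the start; "moment": the same for the moment, N m; "opening": opening from 0.0 (shut) to 1.0 (fully open).
Only numpy, scipy, OpenCV 4.12 (cv2) and the standard library are available. Lean on these libraries where they do the work, as an engineer would, in place of code of your own. Each camera call takes 0.05 s, during which the arm holds its last target. There are 200 camera calls.

TASK

The chisels are waiting to be sharpened: take the stack of four stones apart from the top down (black, cream, red, grey) and put each into its own holder, the one whose bed is stained in its colour, pressing it down between the fixed and the sprung end stop until it lies fully home on the bed. The stones are brittle, so lower them in and never let one fall; leave the tea glass and the wax tin where they stand.

Things in the scene. Friction and masses are not known exactly. Their poses are not given: they have to be found in the camera images.
- stone_black: the finishing sharpening stone: a plain black bar 90 long, 42 wide, 16 thick, about 0.13 kg; at the start it lies on top of the cream stone. Origin: centre of its underside; x along its length, y across its width, z up. Either way round is the same.
- stone_cream: the fine sharpening stone: a plain cream bar 110 long, 48 wide, 19 thick, about 0.21 kg; at the start it lies on the red stone. Origin: centre of its underside; x along its length, y across its width, z up. Either way round is the same.
- stone_red: the medium sharpening stone: a plain red bar 130 long, 54 wide, 22 thick, about 0.33 kg; at the start it lies on the grey stone. Origin: centre of its underside; x along its length, y across its width, z up. Either way round is the same.
- stone_grey: the coarse sharpening stone: a plain grey bar 150 long, 60 wide, 26 thick, about 0.5 kg; at the start it lies at the bottom of the stack, on the bench. Origin: centre of its underside; x along its length, y across its width, z up. Either way round is the same.
- holder_black: fixed wooden holder with black bed lining, 179 x 48. Origin on the bench below the seated stone's centre; x along it, z up. Bed top z 25, 32 wide, sides open for fingers. Stops 14 above bed, lead-in 6 a side: fixed face x -45; sprung face at +42, backs off 12. The stone (90) pressed straight down, level (5-15 N), moves it 3 mm and is gripped, underside on bed.
- holder_cream: fixed wooden holder with cream bed lining, 199 x 54. Origin on the bench below the seated stone's centre; x along it, z up. Bed top z 25, 38 wide, sides open for fingers. Stops 14 above bed, lead-in 6 a side: fixed face x -55; sprung face at +52, backs off 12. The stone (110) pressed straight down, level (5-15 N), moves it 3 mm and is gripped, underside on bed.
- holder_red: fixed wooden holder with red bed lining, 219 x 60. Origin on the bench below the seated stone's centre; x along it, z up. Bed top z 25, 44 wide, sides open for fingers. Stops 14 above bed, lead-in 6 a side: fixed face x -65; sprung face at +62, backs off 12. The stone (130) pressed straight down, level (5-15 N), moves it 3 mm and is gripped, underside on bed.
- holder_grey: fixed wooden holder with grey bed lining, 239 x 66. Origin on the bench below the seated stone's centre; x along it, z up. Bed top z 25, 50 wide, sides open for fingers. Stops 14 above bed, lead-in 6 a side: fixed face x -75; sprung face at +72, backs off 12. The stone (150) pressed straight down, level (5-15 N), moves it 3 mm and is gripped, underside on bed.
- tea_glass: bystander: a clear drinking glass, 85 across and 90 high, standing on the bench beyond the work; origin: centre of its foot. Leave it alone.
- wax_tin: bystander: a low round open tin of yellow wax, 61 across and 18 high, on the bench near the robot; origin: centre of its underside. Leave it alone.
Things that resemble listed ones, but are neither listed nor needed, are in the scene too. Of the things that look like the stone_cream, the larger one is meant.

How it is judged:
By the outcome, as a careful person would: the job done as asked, in the order asked, and still so for the second after the job is handed in, with the robot touching nothing.
It also fails if it takes over 112 s, if anything falls off the work surface, if the arm or the gripper's body presses on something with over 40 N, if the wrist force passes 120 N, or if a joint passes its speed limit or range.

## Working session

There is one attempt and no reset: what is moved stays moved. The work goes in short steps, Python scripts to look and compute and a tool call to move; the robot and the scene stay as the last step left them, time stands still between calls to the robot, and variables do not carry over. Pictures are saved under pics/ and viewed, about 12 in all and at most 16, crops included, and the job is handed in when it is done.

Besides the shell and the picture viewer there is one more tool, called after "Request:" as name([rows], argument=value, ...), one row to a line, values as JSON. arm_command: Moves the arm, as the interface text tells. Its arguments: {"type":"object","properties":{"targets":{"type":"array"}},"required":["targets"]}

```bash
mkdir -p pics; cat > h.py <<'E'
import numpy as np, cv2
from rig import bot, viewer, ticket
def cap(n,fn=None):
    d=viewer.capture(n)
    if fn: cv2.imwrite('pics/'+fn,cv2.cvtColor(d['frame'],cv2.COLOR_RGB2BGR))
    return d
def ray(d,u,v,z):
    V=np.array(d['view']);R=V[:3,:3];t=V[:3,3];c=-R.T@t
    r=R.T@np.array([(u-d['cx'])/d['fx'],(v-d['cy'])/d['fy'],1])
    return c+r*(z-c[2])/r[2]
def proj(d,p):
    V=np.array(d['view']);q=V[:3,:3]@np.array(p)+V[:3,3]
    return np.array([d['fx']*q[0]/q[2]+d['cx'],d['fy']*q[1]/q[2]+d['cy']])
E
python3 - <<'E'
from h import *
ims=[]
for n in['scene','side','wrist']:
    d=cap(n,n+'0.png'); V=np.array(d['view']); print(n,d['fx'],-V[:3,:3].T@V[:3,3],V[2,:3])
s=bot.read_state();print(s['time_s'],s['position'],s['tcp_rot'],s['force'],s['opening'],bot.tip_extent)
E
```

```text
scene 479.9960395942138 [-0.40484128  0.66297626  0.83404978] [ 0.67830935 -0.48870176 -0.54869575]
side 426.5015422275036 [-0.00880206 -0.94520265  0.66421066] [ 0.4490059   0.76646795 -0.45926091]
wrist 340.0877250509331 [ 0.29984656 -0.55310089  0.38375247] [-0.24867356 -0.0967966  -0.96373849]
0.15 [ 0.23104937 -0.58024153  0.29145805] [[ 3.69865409e-01 -9.29085256e-01 -4.08952757e-04]
 [-9.29083788e-01 -3.69865559e-01  1.66850247e-03]
 [-1.70143858e-03 -2.37169971e-04 -9.99998524e-01]] [-0.09991545 -0.41951596 -0.48675606] 1.0012618783298086 0.0697
```

View pics/scene0.png

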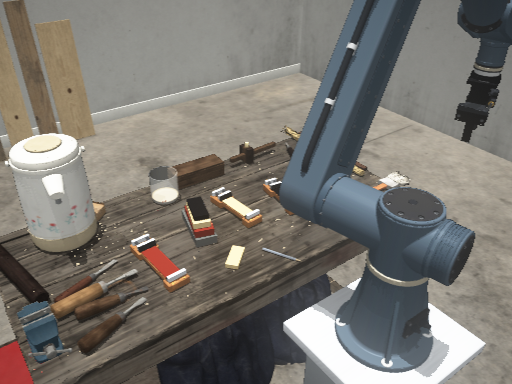

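View pics/side0.png

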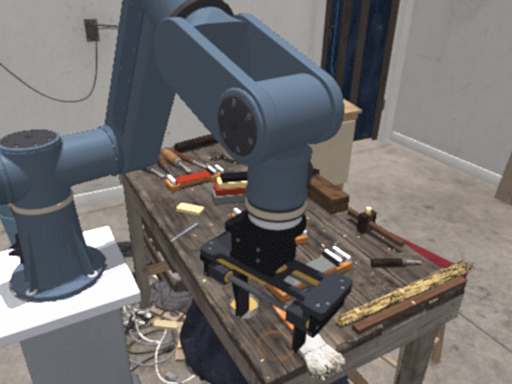

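```bash
python3 - <<'E'
from h import *
d=cap('scene')
for n,u,v,z in [('black',199,208,.083),('redh',160,263,.03),('creamh',236,206,.03),('h3',272,187,.03),('glass',164,198,0),('decoy',235,257,.01)]: print(n,ray(d,u,v,z).round(3))
d=cap('side')
for n,u,v,z in [('black',233,177,.083),('redh',190,181,.03),('greyh',325,265,.03),('blackh',280,308,.03),('h5',310,240,.03),('tin',243,303,.01)]: print(n,ray(d,u,v,z).round(3))
E
```

```text
black [0.535 0.143 0.083]
redh [0.453 0.308 0.03 ]
creamh [0.547 0.012 0.03 ]
h3 [ 0.567 -0.137  0.03 ]
glass [0.748 0.146 0.   ]
decoy [0.382 0.13  0.01 ]
black [0.532 0.121 0.083]
redh [0.44  0.256 0.03 ]
greyh [ 0.559 -0.315  0.03 ]
blackh [ 0.384 -0.387  0.03 ]
h5 [ 0.59  -0.211  0.03 ]
tin [ 0.333 -0.318  0.01 ]
```

View pics/wrist0.png

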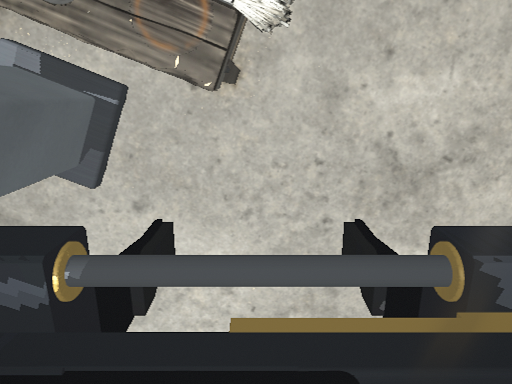

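Request:
arm_command([
  {"rot": [0,0,0],"offset": [-22.5,-27,-6],"gripper": 0},
  {"rot": [0,0,0],"offset": [-22.5,-27,-6],"gripper": 0},
  {"rot": [0,0,0],"offset": [-22.5,-27,-6],"gripper": 0},
  {"rot": [0,0,0],"offset": [-22.5,-27,-6],"gripper": 0},
  {"rot": [0,0,0],"offset": [-22.5,-27,-6],"gripper": 0},
  {"rot": [0,0,0],"offset": [-22.5,-27,-6],"gripper": 0},
  {"rot": [0,0,0],"offset": [-22.5,-27,-6],"gripper": 0},
  {"rot": [0,0,0],"offset": [-22.5,-27,-6],"gripper": 0},
])

```text
time_s: 1.05
position: [0.4003, -0.2672, 0.3532]
tcp_rot: [[0.375, -0.927, 0.001], [-0.927, -0.375, 0.001], [-0.001, -0.002, -1.0]]
force: [0.7, -0.6, 0.1]
opening: 1.004
```

```bash
python3 - <<'E'
from h import *
d=cap('wrist','w1.png');np.save('w1.npy',d,allow_pickle=True)
E
```

```text
(no output)
```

View pics/w1.png

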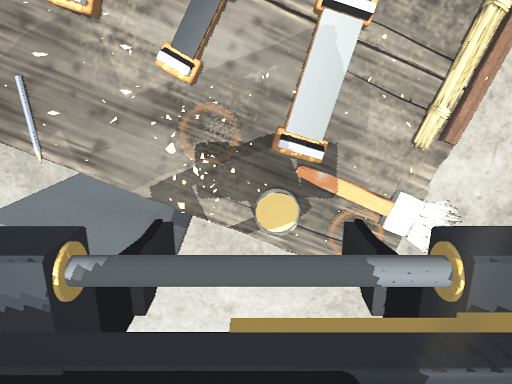

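Request:
arm_command([
  {"rot": [0,0,0],"offset": [-8,-7,-7],"gripper": 0},
  {"rot": [0,0,0],"offset": [-8,-7,-7],"gripper": 0},
  {"rot": [0,0,0],"offset": [-8,-7,-7],"gripper": 0},
  {"rot": [0,0,0],"offset": [-8,-7,-7],"gripper": 0},
  {"rot": [0,0,0],"offset": [-8,-7,-7],"gripper": 0},
])

```text
time_s: 1.6
position: [0.434, -0.1726, 0.422]
tcp_rot: [[0.37, -0.929, -0.0], [-0.929, -0.37, -0.001], [0.001, 0.001, -1.0]]
force: [1.1, 0.6, -0.5]
opening: 1.0
```

```bash
python3 - <<'E'
from h import *
d=cap('wrist','w2.png');np.save('w2.npy',d,allow_pickle=True)
E
```

Request:
arm_command([
  {"rot": [0,0,10],"offset": [-24,-18,0],"gripper": 0},
  {"rot": [0,0,10],"offset": [-24,-18,0],"gripper": 0},
  {"rot": [0,0,10],"offset": [-24,-18,0],"gripper": 0},
  {"rot": [0,0,10],"offset": [-24,-18,0],"gripper": 0},
  {"rot": [0,0,10],"offset": [-24,-13,0],"gripper": 0},
  {"rot": [0,0,10],"offset": [-24,-8,0],"gripper": 0},
  {"rot": [0,0,10],"offset": [-24,-8,0],"gripper": 0},
  {"rot": [0,0,10],"offset": [-24,-8,0],"gripper": 0},
])

```text
time_s: 2.45
position: [0.4186, 0.0804, 0.4213]
tcp_rot: [[0.202, -0.979, -0.002], [-0.979, -0.202, -0.0], [0.0, 0.002, -1.0]]
force: [0.9, 0.2, 0.3]
opening: 0.999
```

```bash
python3 - <<'E'
from h import *
d=cap('wrist','w3.png');np.save('w3.npy',d,allow_pickle=True)
a=cv2.imread('pics/w2.png')[:225];b=cv2.imread('pics/w3.png')[:225]
o=cv2.resize(np.vstack([a,b]),None,fx=1.3,fy=1.3);cv2.imwrite('pics/w23.png',o)
E
```

```text
(no output)
```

View pics/w23.png

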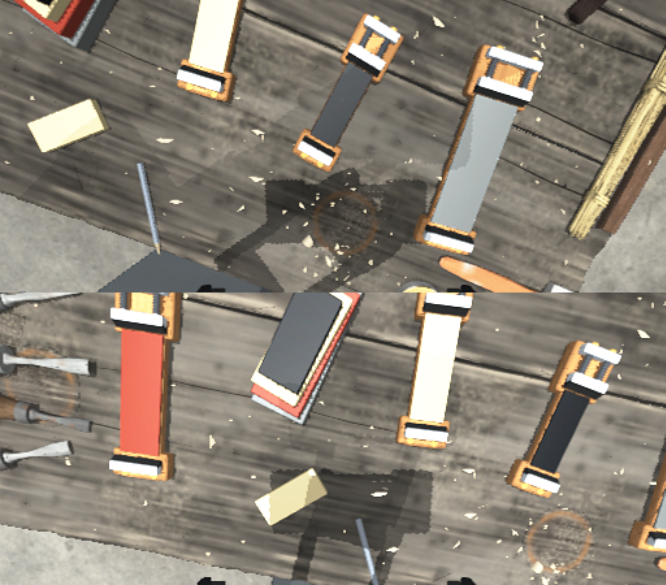

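```bash
python3 - <<'E'
from h import *
a=cv2.imread('pics/w2.png')[0:140,220:320];b=cv2.imread('pics/w3.png')[0:140,180:290]
cv2.imwrite('pics/c1.png',np.hstack([cv2.resize(x,None,fx=3.6,fy=3.6,interpolation=cv2.INTER_CUBIC) for x in(a,b)]))
E
```

```text
(no output)
```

View pics/c1.png

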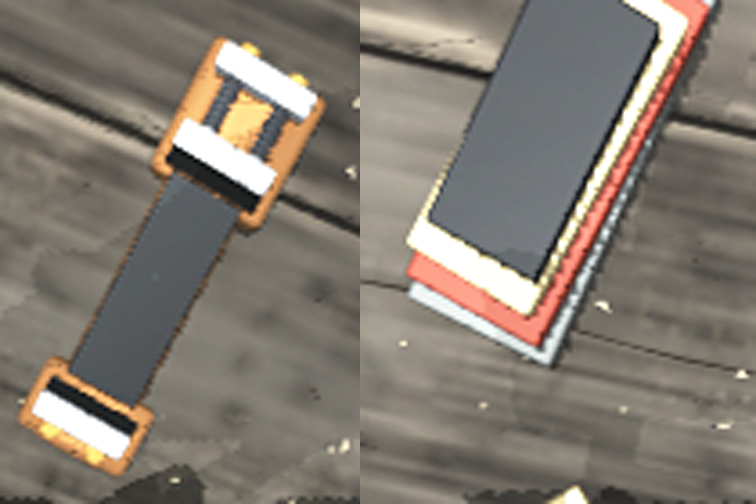

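Request:
arm_command([
  {"rot": [0,0,0],"offset": [-4,-9,-4],"gripper": 0},
  {"rot": [0,0,0],"offset": [-4,-9,-4],"gripper": 0},
  {"rot": [0,0,0],"offset": [-4,-9,-4],"gripper": 0},
  {"rot": [0,0,0],"offset": [-4,-9,-4],"gripper": 0},
  {"rot": [0,0,0],"offset": [-4,-9,-4],"gripper": 0},
])

```text
time_s: 3.0
position: [0.4999, 0.1371, 0.4611]
tcp_rot: [[0.201, -0.98, -0.003], [-0.98, -0.201, -0.001], [0.0, 0.003, -1.0]]
force: [-1.3, -0.1, -0.7]
opening: 1.001
```

```bash
cat >> h.py <<'E'
def topl(d,p0,p1,z): return ray(d,*p0,z),ray(d,*p1,z)
def holder(d,cen,ang,L,seedz=.025):
    """cen rough centre xy, ang rough axis deg (towards sprung end), L stone length m: refine by profiles at z=.039"""
    im=d['frame'].astype(np.float32).mean(2)
    g=lambda P:cv2.remap(im,*[np.array([[proj(d,p)[k] for p in r] for r in P],np.float32) for k in(0,1)],cv2.INTER_LINEAR)
    cen=np.array(cen,float)
    for it in range(3):
        a=np.radians(ang);e=np.array([np.cos(a),np.sin(a)]);n=np.array([-e[1],e[0]])
        out=[]
        for s,x0 in((-1,-L/2-.006),(1,L/2+.003)):
            pts=[]
            for w in np.linspace(-.014,.014,9):
                xs=np.arange(-.016,.0161,.0005)
                pr=g([[np.r_[cen+e*(x0+x)+n*w,.039] for x in xs]])[0]
                df=s*np.gradient(cv2.GaussianBlur(pr[None],(0,0),2)[0])
                pts.append(x0+xs[np.argmax(df)])
            out.append((np.median(pts),np.polyfit(np.linspace(-.014,.014,9),pts,1)[0],np.ptp(pts)))
        # lateral: white bars' side ends
        lat=[]
        for (x,_,_),s in zip(out,(-1,1)):
            ws=np.arange(-.045,.0451,.0005)
            pr=np.mean([g([[np.r_[cen+e*(x+s*o)+n*w,.039] for w in ws]])[0] for o in(.003,.005)],0)
            b=pr>(pr.max()*.5+90)*.5+30
            m=pr>200; idx=np.where(m)[0]
            lat.append((ws[idx].min()+ws[idx].max())/2 if len(idx) else 0); 
            if it==2: print('   bar width',ws[idx].min().round(4),ws[idx].max().round(4))
        xa,xb=out[0][0],out[1][0]
        if it<2:
            cen=cen+e*((xa+xb)/2+.0015)+n*np.mean(lat); ang+=np.degrees((lat[1]-lat[0])/(xb-xa))
    print('holder',cen.round(4),'ang',round(ang,2),'sep',round(xb-xa,4),'want',L+.009,'res',np.round(out,4).tolist(),np.round(lat,4))
    return cen,ang
E
python3 - <<'E'
from h import *
d=cap('wrist','w4.png');np.save('w4.npy',d,allow_pickle=True)
a=cv2.imread('pics/w4.png')[:250]
cv2.imwrite('pics/w4b.png',cv2.resize(a,None,fx=1.5,fy=1.5))
d2=np.load('w2.npy',allow_pickle=True).item()
f=1/1.3
for L,A,B in((.09,(318,148),(365,68)),(.15,(450,236),(505,90))):
    p=ray(d2,A[0]*f,A[1]*f,.039);q=ray(d2,B[0]*f,B[1]*f,.039)
    c=(p+q)[:2]/2;v=(q-p)[:2];a=np.degrees(np.arctan2(v[1],v[0]));print(c,a,np.linalg.norm(v))
    holder(d2,c,a,L)
E
```

```text
[ 0.51465389 -0.1470763 ] -9.721679915815807 0.09234750494533417
   bar width -0.0195 0.019
   bar width -0.019 0.019
holder [ 0.5188 -0.145 ] ang -7.41 sep 0.0985 want 0.09899999999999999 res [[-0.051, 0.0, 0.0005], [0.0475, 0.0, 0.0]] [-0.0002  0.    ]
[ 0.51367833 -0.30280675] 5.228721036970257 0.16030792073530695
   bar width -0.027 0.027
   bar width -0.0275 0.028
holder [ 0.5127 -0.3035] ang 5.68 sep 0.1585 want 0.159 res [[-0.0805, 0.0, 0.0], [0.078, -0.0048, 0.0005]] [0.     0.0003]
```

View pics/w4b.png

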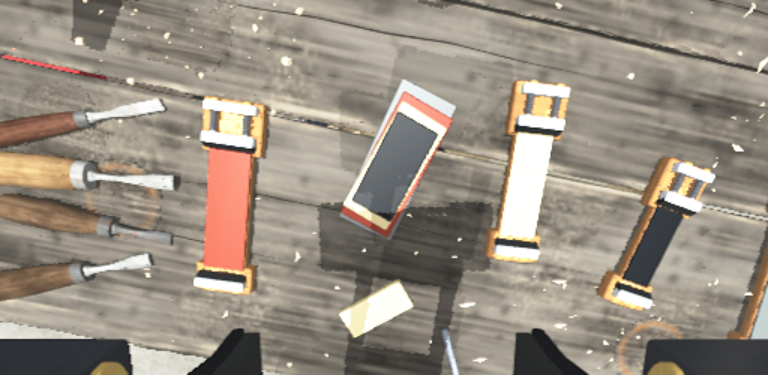

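```bash
cat >> h.py <<'E'
def rect(d,mask,seed,z):
    n,l,st,_=cv2.connectedComponentsWithStats(cv2.morphologyEx(mask.astype(np.uint8),cv2.MORPH_OPEN,np.ones((3,3))))
    k=l[int(seed[1]),int(seed[0])]
    c=max(cv2.findContours((l==k).astype(np.uint8),cv2.RETR_EXTERNAL,cv2.CHAIN_APPROX_NONE)[0],key=cv2.contourArea)[:,0]
    P=np.array([ray(d,u,v,z)[:2] for u,v in c],np.float32)
    (c,(w,h),a)=cv2.minAreaRect(P*1000)
    if w<h: w,h,a=h,w,a+90
    a=(a+90)%180-90
    print('rect',np.round(c,1),'L',round(w,1),'W',round(h,1),'ang',round(a,2),'label',k)
    return np.array(c)/1000,a
E
python3 - <<'E'
from h import *
d=np.load('w4.npy',allow_pickle=True).item()
f=1/1.5
for n,L,A,B in(('red',.13,(225,275),(228,143)),('cream',.11,(516,245),(535,125)),('black',.09,(632,288),(678,200))):
    p=ray(d,A[0]*f,A[1]*f,.039);q=ray(d,B[0]*f,B[1]*f,.039)
    c=(p+q)[:2]/2;v=(q-p)[:2];a=np.degrees(np.arctan2(v[1],v[0]));print(n)
    holder(d,c,a,L)
hsv=cv2.cvtColor(d['frame'],cv2.COLOR_RGB2HSV)
print(hsv[160//1,int(395*f)] if 0 else hsv[int(150*f),int(405*f)], hsv[int(190*f),int(385*f)],hsv[int(185*f),int(405*f)],hsv[int(165*f),int(432*f)],hsv[int(205*f),int(360*f)])
m=(hsv[...,2]<140)&(hsv[...,1]<70)
rect(d,m,(400*f,165*f),.083)
E
```

```text
red
   bar width -0.0225 0.0285
   bar width -0.0285 0.0285
holder [0.4668 0.2976] ang 3.14 sep 0.138 want 0.139 res [[-0.0705, 0.0, 0.0], [0.0675, -0.0024, 0.001]] [0.003 0.   ]
cream
   bar width -0.0325 0.0325
   bar width -0.022 0.0225
holder [ 0.5541 -0.0009] ang 9.39 sep 0.118 want 0.119 res [[-0.0605, 0.0262, 0.0025], [0.0575, 0.081, 0.0025]] [0.     0.0003]
black
   bar width -0.027 0.024
   bar width -0.0255 0.045
holder [ 0.5195 -0.1389] ang -8.51 sep 0.098 want 0.09899999999999999 res [[-0.0505, 0.1714, 0.0105], [0.0475, -0.0095, 0.001]] [-0.0015  0.0098]
[101  18 116] [103  21 107] [101  19 105] [ 20  26 118] [ 25  40 154]
rect [547.4 141.2] L 88.8 W 40.5 ang -16.93 label 47
```

```bash
sed -i "s/mean(2)$/min(2)/" h.py; python3 - <<'E'
from h import *
d=np.load('w4.npy',allow_pickle=True).item();d2=np.load('w2.npy',allow_pickle=True).item()
print('red');holder(d,(.4668,.2976),2,.13)
print('cream');holder(d,(.554,-.001),-3,.11)
print('black');holder(d,(.519,-.145),-7.4,.09);holder(d2,(.519,-.145),-7.4,.09)
print('grey');holder(d2,(.513,-.3035),5.7,.15)
d3=np.load('w3.npy',allow_pickle=True).item()
print('b3');holder(d3,(.519,-.145),-7.4,.09)
E
```

```text
red
   bar width -0.0255 0.0255
   bar width -0.025 0.025
holder [0.4667 0.3007] ang 3.35 sep 0.138 want 0.139 res [[-0.0705, 0.0071, 0.0005], [0.0675, 0.0071, 0.0005]] [0. 0.]
cream
   bar width -0.0225 0.023
   bar width -0.022 0.022
holder [0.5535 0.0037] ang 5.34 sep 0.1185 want 0.119 res [[-0.061, 0.0048, 0.0005], [0.0575, 0.0119, 0.0005]] [0.0003 0.    ]
black
   bar width -0.0195 0.0195
   bar width -0.02 0.0195
holder [ 0.5185 -0.1447] ang -7.69 sep 0.098 want 0.09899999999999999 res [[-0.0505, -0.0119, 0.0005], [0.0475, -0.0143, 0.0005]] [ 0.     -0.0002]
   bar width -0.0185 0.019
   bar width -0.0185 0.0185
holder [ 0.5187 -0.1452] ang -7.4 sep 0.0985 want 0.09899999999999999 res [[-0.051, 0.0, 0.0005], [0.0475, -0.0071, 0.0005]] [0.0003 0.    ]
grey
   bar width -0.027 0.027
   bar width -0.0275 0.028
holder [ 0.513  -0.3035] ang 5.7 sep 0.1585 want 0.159 res [[-0.081, 0.0, 0.0], [0.0775, -0.0, 0.0005]] [0.     0.0003]
b3
   bar width -0.0195 0.019
   bar width -0.019 0.0195
holder [ 0.5185 -0.1447] ang -7.69 sep 0.0985 want 0.09899999999999999 res [[-0.0505, 0.0, 0.0], [0.048, -0.0238, 0.0005]] [-0.0002  0.0003]
```

```bash
cat >> h.py <<'E'
from scipy.spatial.transform import Rotation as Ro
def go(x,y,z,th):
    s=bot.read_state();R=np.array(s['tcp_rot']);p=np.array(s['position'])
    a=np.radians(th-90);X=np.array([np.cos(a),np.sin(a),0]);Z=np.array([0,0,-1.]);T=np.c_[X,np.cross(Z,X),Z]
    print('offset cm',(R.T@(np.array([x,y,z])-p)*100).round(2),'rot',Ro.from_matrix(R.T@T).as_rotvec(degrees=True).round(2),'F',np.round(s['force'],1),'p',p.round(4),'open',round(s['opening']*87,1),'t',s['time_s'])
E
python3 - <<'E'
from h import *
go(.5474,.1412,.2,-16.9)
E
```

```text
offset cm [ 0.57 -4.86 26.1 ] rot [ 0.15 -0.04 28.5 ] F [ 0.2  0.3 -0.4] p [0.4994 0.1372 0.4612] open 86.9 t 3.05
```

Request:
arm_command([
  {"rot": [0,0,28.5],"offset": [0.6,-4.9,26],"gripper": 0.2},
  {"rot": [0.15,0,28.5],"offset": [0.6,-4.9,26],"gripper": 0.2},
  {"rot": [0.15,0,28.5],"offset": [0.6,-4.9,26],"gripper": 0.2},
  {"rot": [0.15,0,28.5],"offset": [0.6,-4.9,26],"gripper": 0.2},
  {"rot": [0.15,0,28.5],"offset": [0.6,-4.9,26],"gripper": 0.2},
  {"rot": [0.15,0,28.5],"offset": [0.6,-4.9,26],"gripper": 0.2},
  {"rot": [0.15,0,28.5],"offset": [0.6,-4.9,26],"gripper": 0.2},
  {"rot": [0.15,0,28.5],"offset": [0.6,-4.9,26],"gripper": 0.2},
])

```text
time_s: 3.85
position: [0.5496, 0.1422, 0.204]
tcp_rot: [[-0.289, -0.957, 0.005], [-0.957, 0.289, -0.0], [-0.001, -0.005, -1.0]]
force: [1.1, 0.3, 0.2]
opening: 0.805
```

```bash
python3 - <<'E'
from h import *
d=cap('wrist','w5.png')
print([proj(d,p).round() for p in ((.5474,.1412,.083),)])
go(.5474,.1412,.14,-16.9)
E
```

```text
[array([261., 211.])]
offset cm [0.2  0.26 6.47] rot [-0.37  0.12  0.09] F [-0.2  0.2  0.8] p [0.55   0.1424 0.2047] open 69.9 t 3.9
```

View pics/w5.png

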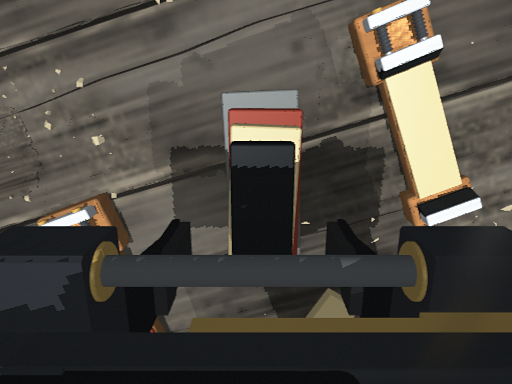

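Request:
arm_command([
  {"rot": [-0.3,0,0],"offset": [0.2,0.25,3],"gripper": 0.2},
  {"rot": [-0.3,0,0],"offset": [0.2,0.25,5],"gripper": 0.2},
  {"rot": [-0.3,0,0],"offset": [0.2,0.25,5],"gripper": 0.2},
  {"rot": [-0.3,0,0],"offset": [0.2,0.25,5],"gripper": 0.2},
])

```text
time_s: 4.3
position: [0.5472, 0.1414, 0.1543]
tcp_rot: [[-0.289, -0.957, 0.001], [-0.957, 0.289, 0.002], [-0.002, -0.001, -1.0]]
force: [0.5, 0.2, -0.3]
opening: 0.803
```

```bash
python3 - <<'E'
from h import *
go(.5474,.1412,.139,-16.9)
d=cap('wrist')
hsv=cv2.cvtColor(d['frame'],cv2.COLOR_RGB2HSV)
e=np.array([np.cos(np.radians(-16.9)),np.sin(np.radians(-16.9))])
for k in (.036,.040,.045,.05,.055):
    print(k,proj(d,np.r_[np.array([.5474,.1412])+e*k,.083]).round(1))
u=int(proj(d,np.r_[np.array([.5474,.1412])+e*.045,.083])[0])
print([(r,hsv[r,u,2]) for r in range(70,190,4)])
E
```

```text
offset cm [ 0.02 -0.03  1.53] rot [-0.03  0.1   0.11] F [ 0.5  0.2 -0.3] p [0.5472 0.1414 0.1543] open 69.8 t 4.3
0.036 [259.8 171.2]
0.04 [259.8 163.2]
0.045 [259.8 153.1]
0.05 [259.8 142.9]
0.055 [259.9 132.4]
[(70, np.uint8(101)), (74, np.uint8(103)), (78, np.uint8(105)), (82, np.uint8(101)), (86, np.uint8(114)), (90, np.uint8(156)), (94, np.uint8(156)), (98, np.uint8(154)), (102, np.uint8(154)), (106, np.uint8(152)), (110, np.uint8(152)), (114, np.uint8(181)), (118, np.uint8(179)), (122, np.uint8(179)), (126, np.uint8(175)), (130, np.uint8(164)), (134, np.uint8(246)), (138, np.uint8(246)), (142, np.uint8(245)), (146, np.uint8(245)), (150, np.uint8(10)), (154, np.uint8(26)), (158, np.uint8(55)), (162, np.uint8(55)), (166, np.uint8(55)), (170, np.uint8(53)), (174, np.uint8(51)), (178, np.uint8(52)), (182, np.uint8(50)), (186, np.uint8(17))]
```

Request:
arm_command([
  {"rot": [0,0,0],"offset": [0,0,0.8],"gripper": 0.2},
  {"rot": [0,0,0],"offset": [0,0,1.2],"gripper": 0.2},
  {"rot": [0,0,0],"offset": [0,0,1.4],"gripper": 0.2},
  {"rot": [0,0,0],"offset": [0,0,1.4],"gripper": 0.8},
  {"rot": [0,0,0],"offset": [0,0,1.4],"gripper": 0.8},
  {"rot": [0,0,0],"offset": [0,0,1.4],"gripper": 0.8},
  {"rot": [0,0,0],"offset": [0,0,1.4],"gripper": 0.8},
  {"rot": [0,0,0],"offset": [0,0,1.4],"gripper": 0.8},
])

```text
time_s: 5.15
position: [0.5462, 0.1413, 0.1383]
tcp_rot: [[-0.289, -0.957, -0.002], [-0.957, 0.289, 0.001], [-0.001, 0.003, -1.0]]
force: [0.1, -0.2, -0.9]
opening: 0.48
```

Request:
arm_command([
  {"rot": [0,0,0],"offset": [0,0,0],"gripper": 0.8},
  {"rot": [0,0,0],"offset": [0,0,0],"gripper": 0.8},
])

```text
time_s: 5.35
position: [0.5462, 0.1413, 0.1383]
tcp_rot: [[-0.289, -0.957, -0.002], [-0.957, 0.289, 0.001], [-0.001, 0.003, -1.0]]
force: [-0.2, 0.7, 0.4]
opening: 0.478
```

Request:
arm_command([
  {"rot": [0,0,0],"offset": [0,0,-1],"gripper": 0.8},
  {"rot": [0,0,0],"offset": [0,0,-3],"gripper": 0.8},
  {"rot": [0,0,0],"offset": [0,0,-6],"gripper": 0.8},
  {"rot": [0,0,0],"offset": [0,0,-7],"gripper": 0.8},
  {"rot": [0,0,0],"offset": [0,0,-7],"gripper": 0.8},
])

```text
time_s: 5.85
position: [0.5473, 0.1414, 0.2101]
tcp_rot: [[-0.289, -0.957, 0.002], [-0.957, 0.289, 0.002], [-0.002, -0.001, -1.0]]
force: [0.0, 0.3, -1.7]
opening: 0.476
```

```bash
python3 - <<'E'
from h import *
e=np.array([np.cos(np.radians(-7.55)),np.sin(np.radians(-7.55))])
p=np.array([.5186,-.1449])-e*.0011
print(p);go(*p,.2,-7.55)
E
```

```text
[ 0.51750954 -0.14475547]
offset cm [28.25 -5.41  0.96] rot [-0.09  0.12 -9.24] F [ 0.   0.3 -1.7] p [0.5473 0.1414 0.2101] open 41.4 t 5.85
```

Request:
arm_command([
  {"rot": [0,0,-5],"offset": [4,-0.8,0],"gripper": 0.8},
  {"rot": [0,0,-9.2],"offset": [8,-1.5,0],"gripper": 0.8},
  {"rot": [0,0,-9.2],"offset": [13,-2.5,0],"gripper": 0.8},
  {"rot": [0,0,-9.2],"offset": [18,-3.5,0],"gripper": 0.8},
  {"rot": [0,0,-9.2],"offset": [23,-4.5,0.5],"gripper": 0.8},
  {"rot": [0,0,-9.2],"offset": [27,-5.2,1],"gripper": 0.8},
  {"rot": [0,0,-9.2],"offset": [28.25,-5.4,1],"gripper": 0.8},
  {"rot": [0,0,-9.2],"offset": [28.25,-5.4,1],"gripper": 0.8},
])

```text
time_s: 6.65
position: [0.5156, -0.1465, 0.1967]
tcp_rot: [[-0.136, -0.991, -0.004], [-0.991, 0.136, 0.002], [-0.002, 0.005, -1.0]]
force: [0.0, 0.9, -1.0]
opening: 0.479
```

```bash
python3 - <<'E'
from h import *
go(.5175,-.1448,.13,-7.55)
E
```

```text
offset cm [-0.18 -0.19  6.67] rot [ 0.26  0.11 -0.27] F [ 0.   0.9 -1. ] p [ 0.5156 -0.1465  0.1967] open 41.7 t 6.65
```

Request:
arm_command([
  {"rot": [0.2,0.1,-0.3],"offset": [-0.18,-0.19,2],"gripper": 0.8},
  {"rot": [0.2,0.1,-0.3],"offset": [-0.18,-0.19,4],"gripper": 0.8},
  {"rot": [0.2,0.1,-0.3],"offset": [-0.18,-0.19,6],"gripper": 0.8},
  {"rot": [0.2,0.1,-0.3],"offset": [-0.18,-0.19,6.6],"gripper": 0.8},
  {"rot": [0.2,0.1,-0.3],"offset": [-0.18,-0.19,6.6],"gripper": 0.8},
  {"rot": [0.2,0.1,-0.3],"offset": [-0.18,-0.19,6.6],"gripper": 0.8},
])

```text
time_s: 7.25
position: [0.5187, -0.1424, 0.1323]
tcp_rot: [[-0.126, -0.992, 0.001], [-0.992, 0.126, -0.001], [0.001, -0.001, -1.0]]
force: [-0.2, -0.5, -1.5]
opening: 0.484
```

```bash
python3 - <<'E'
from h import *
go(.5175,-.1448,.0965,-7.55)
cap('wrist','w6.png')
E
```

```text
offset cm [0.25 0.09 3.58] rot [-0.08 -0.04  0.32] F [-0.2 -0.5 -1.5] p [ 0.5187 -0.1424  0.1323] open 42.1 t 7.25
```

View pics/w6.png

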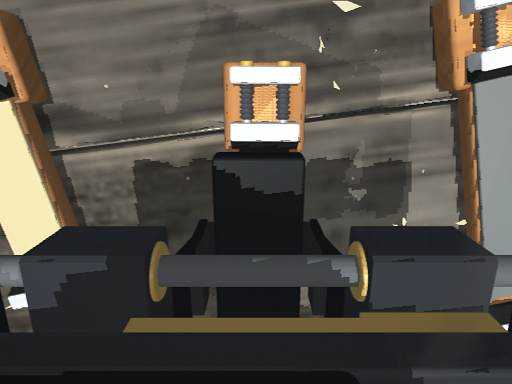

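Request:
arm_command([
  {"rot": [0,0,0],"offset": [0,0,0],"gripper": 0.8},
  {"rot": [0,0,0],"offset": [0,0,0],"gripper": 0.8},
  {"rot": [0,0,0],"offset": [0,0,0],"gripper": 0.8},
])

```text
time_s: 7.6
position: [0.5186, -0.1433, 0.1325]
tcp_rot: [[-0.127, -0.992, 0.002], [-0.992, 0.127, -0.001], [0.001, -0.002, -1.0]]
force: [-0.0, 0.9, -0.6]
opening: 0.481
```

```bash
python3 - <<'E'
from h import *
go(.5175,-.1448,.0965,-7.55)
E
```

```text
offset cm [0.15 0.09 3.6 ] rot [-0.11 -0.06  0.25] F [-0.   0.9 -0.6] p [ 0.5186 -0.1433  0.1325] open 41.8 t 7.6
```

Request:
arm_command([
  {"rot": [0,0,0.2],"offset": [0.15,0.09,0.8],"gripper": 0.8},
  {"rot": [0,0,0.2],"offset": [0.15,0.09,1.5],"gripper": 0.8},
  {"rot": [0,0,0.2],"offset": [0.15,0.09,1.5],"gripper": 0.8},
  {"rot": [0,0,0.2],"offset": [0.15,0.09,1.5],"gripper": 0.8},
  {"rot": [0,0,0.2],"offset": [0.15,0.09,1.5],"gripper": 0.8},
])

```text
time_s: 8.1
position: [0.5173, -0.1446, 0.1168]
tcp_rot: [[-0.13, -0.991, 0.001], [-0.991, 0.13, -0.001], [0.001, -0.001, -1.0]]
force: [-0.3, -0.4, -1.9]
opening: 0.479
```

```bash
python3 - <<'E'
from h import *
go(.5175,-.1448,.0965,-7.55)
d=cap('wrist','w7.png')
cv2.imwrite('pics/w7c.png',cv2.resize(cv2.imread('pics/w7.png')[40:240,170:350],None,fx=3,fy=3,interpolation=cv2.INTER_CUBIC))
print(proj(d,(.5186,-.1449,.039)),proj(d,(.5175,-.1448,.061)))
e=np.array([np.cos(np.radians(-7.55)),np.sin(np.radians(-7.55))]);n=np.array([-e[1],e[0]]);c=np.array([.5186,-.1449])
for x,w,z in((.048,-.019,.039),(.048,.019,.039),(.045,.021,.061),(.045,-.021,.061)):print(x,w,proj(d,np.r_[c+e*x+n*w,z]).round(1))
E
```

```text
offset cm [ 0.02 -0.02  2.03] rot [-0.05 -0.04  0.05] F [-0.3 -0.4 -1.9] p [ 0.5173 -0.1446  0.1168] open 41.7 t 8.1
[258.88184107 231.87385404] [259.0923411  252.23322414]
0.048 -0.019 [296.9 143.1]
0.048 0.019 [221.1 143. ]
0.045 0.021 [211.6 157. ]
0.045 -0.021 [306.7 157. ]
```

View pics/w7c.png

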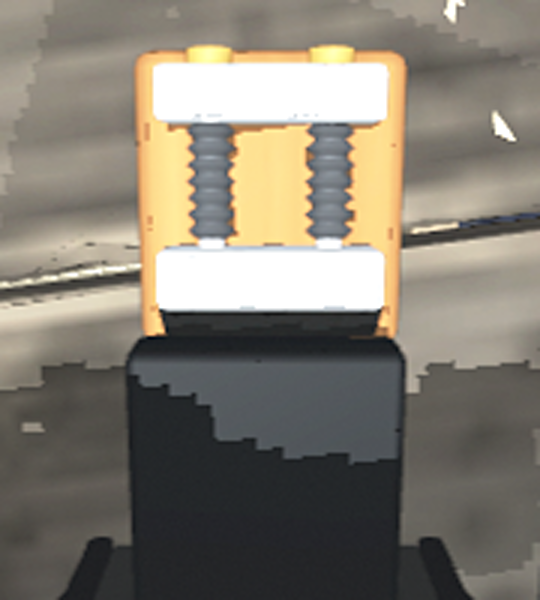

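Request:
arm_command([
  {"rot": [0,0,0],"offset": [0.02,0,0.5],"gripper": 0.8},
  {"rot": [0,0,0],"offset": [0.02,0,0.9],"gripper": 0.8},
  {"rot": [0,0,0],"offset": [0.02,0,1.2],"gripper": 0.8},
  {"rot": [0,0,0],"offset": [0.02,0,1.5],"gripper": 0.8},
  {"rot": [0,0,0],"offset": [0.02,0,1.5],"gripper": 0.8},
])

```text
time_s: 8.65
position: [0.5163, -0.1444, 0.1015]
tcp_rot: [[-0.13, -0.991, -0.002], [-0.991, 0.13, 0.0], [0.0, 0.002, -1.0]]
force: [-2.8, -0.5, -0.2]
opening: 0.478
```

Request:
arm_command([
  {"rot": [0,0,0],"offset": [0,0,0.3],"gripper": 0.8},
  {"rot": [0,0,0],"offset": [0,0,0.5],"gripper": 0.8},
  {"rot": [0,0,0],"offset": [0,0,0.5],"gripper": 0.8},
])

```text
time_s: 8.95
position: [0.5169, -0.1446, 0.0965]
tcp_rot: [[-0.13, -0.991, -0.0], [-0.991, 0.13, -0.0], [0.0, 0.0, -1.0]]
force: [-1.7, 0.7, -2.9]
opening: 0.483
```

Request:
arm_command([
  {"rot": [0,0,0],"offset": [0,0,0.1],"gripper": 0.8},
  {"rot": [0,0,0],"offset": [0,0,0.2],"gripper": 0.8},
  {"rot": [0,0,0],"offset": [0,0,0.2],"gripper": 0.8},
])

```text
time_s: 9.25
position: [0.5169, -0.1446, 0.0963]
tcp_rot: [[-0.13, -0.991, 0.0], [-0.991, 0.13, -0.001], [0.001, -0.0, -1.0]]
force: [-3.7, 1.1, 11.8]
opening: 0.477
```

```bash
python3 - <<'E'
from h import *
go(.5175,-.1448,.0965,-7.55)
d=cap('side','s8.png')
p=proj(d,(.5186,-.1449,.033));print(p)
x,y=p.astype(int)
d=cap('wrist','w8.png')
e=np.array([np.cos(np.radians(-7.55)),np.sin(np.radians(-7.55))]);n=np.array([-e[1],e[0]]);c=np.array([.5186,-.1449])
for z in(.041,.046):
  for x,w in((.045,.021),(.045,-.021)):print(z,proj(d,np.r_[c+e*x+n*w,z]).round(1))
cv2.imwrite('pics/w8c.png',cv2.resize(cv2.imread('pics/w8.png')[40:240,150:370],None,fx=3,fy=3,interpolation=cv2.INTER_CUBIC))
E
```

```text
offset cm [ 0.01 -0.06 -0.02] rot [-0.02 -0.03  0.06] F [-3.7  1.1 11.8] p [ 0.5169 -0.1446  0.0963] open 41.5 t 9.25
[273.81281427 233.62937184]
0.041 [211.3 156.3]
0.041 [306.8 156.4]
0.046 [209.7 158.5]
0.046 [308.4 158.5]
```

View pics/w8c.png

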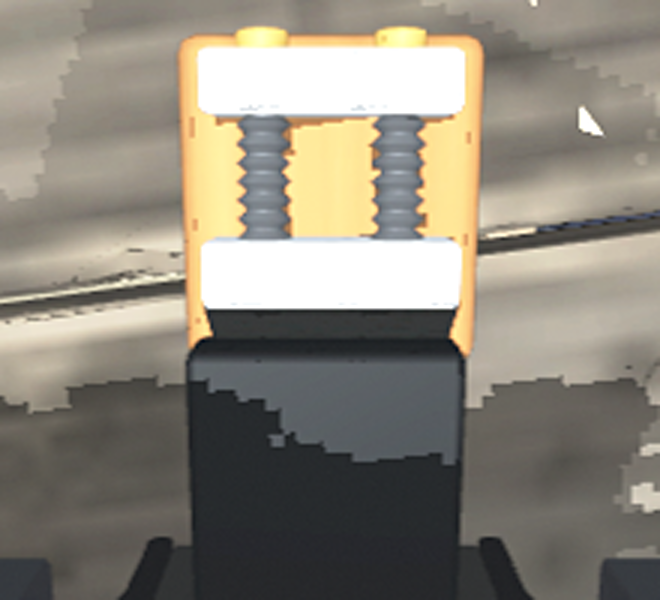

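Request:
arm_command([
  {"rot": [0,0,0],"offset": [0,0,-0.1],"gripper": 0.3},
  {"rot": [0,0,0],"offset": [0,0,-0.1],"gripper": 0.3},
  {"rot": [0,0,0],"offset": [0,0,-0.1],"gripper": 0.3},
  {"rot": [0,0,0],"offset": [0,0,-0.1],"gripper": 0.3},
  {"rot": [0,0,0],"offset": [0,0,-3],"gripper": 0.2},
  {"rot": [0,0,0],"offset": [0,0,-7],"gripper": 0.2},
  {"rot": [0,0,0],"offset": [0,0,-12],"gripper": 0.2},
  {"rot": [0,0,0],"offset": [0,0,-17],"gripper": 0.2},
])

```text
time_s: 10.15
position: [0.5168, -0.1445, 0.266]
tcp_rot: [[-0.131, -0.991, -0.0], [-0.991, 0.131, -0.0], [0.0, 0.0, -1.0]]
force: [1.0, -0.4, 0.1]
opening: 0.796
```

```bash
python3 - <<'E'
from h import *
go(.47,.1412,.38,-16)
E
```

```text
offset cm [-27.71   8.37 -11.4 ] rot [ 0.02 -0.01  8.5 ] F [ 1.  -0.4  0.1] p [ 0.5168 -0.1445  0.266 ] open 69.3 t 10.15
```

Request:
arm_command([
  {"rot": [0,0,8.5],"offset": [-5,1.5,-2],"gripper": 0.2},
  {"rot": [0,0,8.5],"offset": [-9,3,-4],"gripper": 0.2},
  {"rot": [0,0,8.5],"offset": [-14,4,-6],"gripper": 0.2},
  {"rot": [0,0,8.5],"offset": [-18,5.5,-8],"gripper": 0.2},
  {"rot": [0,0,8.5],"offset": [-23,7,-10],"gripper": 0.2},
  {"rot": [0,0,8.5],"offset": [-27.7,8.4,-11],"gripper": 0.2},
  {"rot": [0,0,8.5],"offset": [-27.7,8.4,-11],"gripper": 0.2},
  {"rot": [0,0,8.5],"offset": [-27.7,8.4,-11],"gripper": 0.2},
])

```text
time_s: 10.95
position: [0.4695, 0.1426, 0.375]
tcp_rot: [[-0.272, -0.962, 0.002], [-0.962, 0.272, -0.001], [0.0, -0.002, -1.0]]
force: [0.3, -0.3, 0.1]
opening: 0.797
```

```bash
python3 - <<'E'
from h import *
d=cap('wrist','w9.png');np.save('w9.npy',d,allow_pickle=True)
hsv=cv2.cvtColor(d['frame'],cv2.COLOR_RGB2HSV)
s=proj(d,(.5474,.1412,.067));print(s,hsv[int(s[1]),int(s[0])])
h,S,v=[hsv[...,i].astype(int) for i in range(3)]
m=(h>15)&(h<40)&(v>110)&(S<150)&(S>15)
print(proj(d,(.47,.2,.0)))
cv2.imwrite('pics/w9m.png',m.astype(np.uint8)*255)
rect(d,m,s,.067)
E
```

```text
[240.95674188  91.29483927] [ 27  32 252]
[218.69987308 158.86275306]
rect [551.5 204.2] L 198.8 W 113.4 ang 85.04 label 23
```

View pics/w9.png

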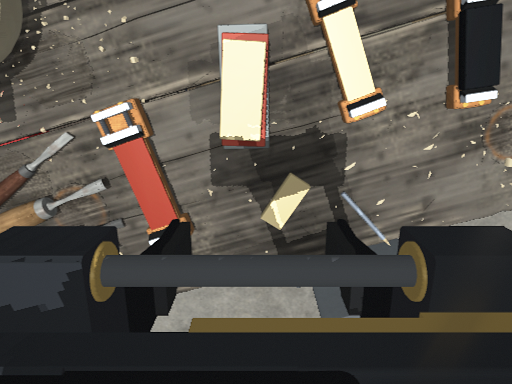

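```bash
python3 - <<'E'
from h import *
d=np.load('w9.npy',allow_pickle=True).item()
hsv=cv2.cvtColor(d['frame'],cv2.COLOR_RGB2HSV);h,S,v=[hsv[...,i].astype(int) for i in range(3)]
for t in(170,200):
    c,a=rect(d,(v>t)&(h>18)&(h<40)&(S<130),(241,91),.067)
go(*c,.2,a)
E
```

```text
rect [547.2 140.6] L 108.4 W 47.8 ang -19.13 label 5
rect [547.4 140.7] L 108.0 W 47.3 ang -19.21 label 3
offset cm [-2.09 -7.46 17.45] rot [-0.07 -0.07  3.33] F [-0.4 -0.3 -0.4] p [0.4697 0.1412 0.3744] open 69.6 t 11.0
```

Request:
arm_command([
  {"rot": [0,0,3.3],"offset": [-2.1,-7.5,4],"gripper": 0.2},
  {"rot": [0,0,3.3],"offset": [-2.1,-7.5,8],"gripper": 0.2},
  {"rot": [0,0,3.3],"offset": [-2.1,-7.5,12],"gripper": 0.2},
  {"rot": [0,0,3.3],"offset": [-2.1,-7.5,17],"gripper": 0.2},
  {"rot": [0,0,3.3],"offset": [-2.1,-7.5,21],"gripper": 0.2},
  {"rot": [0,0,3.3],"offset": [-2.1,-7.5,23.5],"gripper": 0.2},
  {"rot": [0,0,3.3],"offset": [-2.1,-7.5,23.5],"gripper": 0.2},
  {"rot": [0,0,3.3],"offset": [-2.1,-7.5,23.5],"gripper": 0.2},
])

```text
time_s: 11.8
position: [0.5484, 0.1388, 0.1392]
tcp_rot: [[-0.332, -0.943, -0.0], [-0.943, 0.332, -0.001], [0.001, 0.0, -1.0]]
force: [-0.6, -0.4, 0.2]
opening: 0.801
```

Request:
arm_command([
  {"rot": [0,0,0],"offset": [0,0,0],"gripper": 0.2},
  {"rot": [0,0,0],"offset": [0,0,0],"gripper": 0.2},
])

```text
time_s: 12.0
position: [0.5492, 0.14, 0.1416]
tcp_rot: [[-0.331, -0.944, 0.005], [-0.944, 0.331, -0.001], [-0.001, -0.005, -1.0]]
force: [-1.2, -0.0, -0.2]
opening: 0.798
```

```bash
python3 - <<'E'
from h import *
go(.5473,.1406,.1202,-19.2)
E
```

```text
offset cm [0.01 0.21 2.14] rot [-0.27  0.05 -0.12] F [-1.2 -0.  -0.2] p [0.5492 0.14   0.1416] open 69.4 t 12.0
```

Request:
arm_command([
  {"rot": [0,0,0],"offset": [0,0.1,1],"gripper": 0.2},
  {"rot": [0,0,0],"offset": [0,0.1,1.8],"gripper": 0.2},
  {"rot": [0,0,0],"offset": [0,0.1,2],"gripper": 0.2},
  {"rot": [0,0,0],"offset": [0,0.1,2],"gripper": 0.2},
  {"rot": [0,0,0],"offset": [0,0.1,2],"gripper": 0.2},
])

```text
time_s: 12.5
position: [0.547, 0.1408, 0.1196]
tcp_rot: [[-0.33, -0.944, 0.001], [-0.944, 0.33, -0.001], [0.001, -0.001, -1.0]]
force: [-0.2, 0.4, 0.1]
opening: 0.798
```

Request:
arm_command([
  {"rot": [0,0,0],"offset": [0,0,0],"gripper": 0.8},
  {"rot": [0,0,0],"offset": [0,0,0],"gripper": 0.8},
  {"rot": [0,0,0],"offset": [0,0,0],"gripper": 0.8},
  {"rot": [0,0,0],"offset": [0,0,0],"gripper": 0.8},
  {"rot": [0,0,0],"offset": [0,0,0],"gripper": 0.8},
  {"rot": [0,0,0],"offset": [0,0,0],"gripper": 0.8},
])

```text
time_s: 13.1
position: [0.5471, 0.1406, 0.1198]
tcp_rot: [[-0.33, -0.944, 0.001], [-0.944, 0.33, -0.001], [0.0, -0.001, -1.0]]
force: [-0.3, -0.4, 0.7]
opening: 0.548
```

Request:
arm_command([
  {"rot": [0,0,0],"offset": [0,0,-1],"gripper": 0.8},
  {"rot": [0,0,0],"offset": [0,0,-3],"gripper": 0.8},
  {"rot": [0,0,0],"offset": [0,0,-6],"gripper": 0.8},
  {"rot": [0,0,0],"offset": [0,0,-8],"gripper": 0.8},
  {"rot": [0,0,0],"offset": [0,0,-8],"gripper": 0.8},
])

```text
time_s: 13.6
position: [0.5486, 0.141, 0.2028]
tcp_rot: [[-0.33, -0.944, 0.008], [-0.944, 0.33, -0.0], [-0.002, -0.007, -1.0]]
force: [-0.2, -0.3, -1.7]
opening: 0.546
```

```bash
python3 - <<'E'
from h import *
go(.5535,.0037,.13,5.34)
E
```

```text
offset cm [12.81 -4.94  7.29] rot [ -0.44   0.04 -24.63] F [-0.2 -0.3 -1.7] p [0.5486 0.141  0.2028] open 47.5 t 13.6
```

Request:
arm_command([
  {"rot": [0,0,-6],"offset": [3,-1,0],"gripper": 0.8},
  {"rot": [0,0,-12],"offset": [6,-2.5,0],"gripper": 0.8},
  {"rot": [0,0,-18],"offset": [9,-3.5,0],"gripper": 0.8},
  {"rot": [0,0,-24.6],"offset": [12,-4.8,1],"gripper": 0.8},
  {"rot": [0,0,-24.6],"offset": [12.8,-5,3],"gripper": 0.8},
  {"rot": [0,0,-24.6],"offset": [12.8,-5,6],"gripper": 0.8},
  {"rot": [0,0,-24.6],"offset": [12.8,-5,7],"gripper": 0.8},
  {"rot": [0,0,-24.6],"offset": [12.8,-5,7],"gripper": 0.8},
])

```text
time_s: 14.4
position: [0.5502, 0.0037, 0.1276]
tcp_rot: [[0.092, -0.996, -0.005], [-0.996, -0.092, 0.0], [-0.001, 0.005, -1.0]]
force: [0.1, -0.1, -2.1]
opening: 0.548
```

Request:
arm_command([
  {"rot": [0,0,0],"offset": [0,0,0],"gripper": 0.8},
  {"rot": [0,0,0],"offset": [0,0,0],"gripper": 0.8},
  {"rot": [0,0,0],"offset": [0,0,0],"gripper": 0.8},
  {"rot": [0,0,0],"offset": [0,0,0],"gripper": 0.8},
])

```text
time_s: 14.8
position: [0.5524, 0.0035, 0.1308]
tcp_rot: [[0.093, -0.996, 0.003], [-0.996, -0.093, -0.001], [0.001, -0.003, -1.0]]
force: [-0.1, 1.0, -2.4]
opening: 0.548
```

```bash
python3 - <<'E'
from h import *
go(.5535,.0037,.0968,5.34)
E
```

```text
offset cm [-0.01 -0.1   3.4 ] rot [-0.15 -0.08 -0.01] F [-0.1  1.  -2.4] p [0.5524 0.0035 0.1308] open 47.7 t 14.8
```

Request:
arm_command([
  {"rot": [0,0,0],"offset": [0,-0.1,0.7],"gripper": 0.8},
  {"rot": [0,0,0],"offset": [0,-0.1,1.2],"gripper": 0.8},
  {"rot": [0,0,0],"offset": [0,-0.1,1.4],"gripper": 0.8},
  {"rot": [0,0,0],"offset": [0,-0.1,1.4],"gripper": 0.8},
  {"rot": [0,0,0],"offset": [0,-0.1,1.4],"gripper": 0.8},
  {"rot": [0,0,0],"offset": [0,-0.1,1.4],"gripper": 0.8},
])

```text
time_s: 15.4
position: [0.553, 0.0034, 0.1159]
tcp_rot: [[0.092, -0.996, 0.001], [-0.996, -0.092, -0.001], [0.001, -0.001, -1.0]]
force: [-0.2, -0.3, -3.5]
opening: 0.546
```

```bash
python3 - <<'E'
from h import *
go(.5535,.0037,.0968,5.34)
d=cap('wrist','w10.png');im=d['frame'].astype(int).min(2)
e=np.array([np.cos(np.radians(5.34)),np.sin(np.radians(5.34))]);n=np.array([-e[1],e[0]]);c=np.array([.5535,.0037])
print('pred bar',proj(d,np.r_[c+e*.058+n*.022,.039]).round(1),proj(d,np.r_[c+e*.058-n*.022,.039]).round(1),'stone end',proj(d,np.r_[c+e*.055+n*.024,.064]).round(1),proj(d,np.r_[c+e*.055-n*.024,.064]).round(1))
u,v=proj(d,np.r_[c+e*.062,.039]).astype(int);r=np.where(im[v]>215)[0];print('bar row',v,r.min(),r.max(),[int(x) for x in r[np.where(np.diff(r)>1)]])
print('col',u,[(i,int(im[i,u])) for i in range(v-8,v+40,2)])
v2=int(proj(d,np.r_[c+e*.045,.064])[1]);r=im[v2];print('stone row',v2,[(i,int(r[i])) for i in list(range(200,225,2))+list(range(290,325,2))])
E
```

```text
offset cm [-0.03 -0.05  1.91] rot [-0.05 -0.05 -0.04] F [-0.2 -0.3 -3.5] p [0.553  0.0034 0.1159] open 47.5 t 15.4
pred bar [212.9 124.8] [302.4 124.7] stone end [200.9 137.5] [314.3 137.3]
bar row 116 215 302 []
col 257 [(108, 254), (110, 254), (112, 254), (114, 253), (116, 252), (118, 251), (120, 251), (122, 253), (124, 245), (126, 40), (128, 28), (130, 26), (132, 27), (134, 45), (136, 85), (138, 87), (140, 153), (142, 182), (144, 200), (146, 199), (148, 199), (150, 199), (152, 198), (154, 198)]
stone row 160 [(200, 76), (202, 77), (204, 122), (206, 186), (208, 202), (210, 201), (212, 202), (214, 199), (216, 199), (218, 200), (220, 200), (222, 200), (224, 200), (290, 195), (292, 196), (294, 195), (296, 196), (298, 196), (300, 196), (302, 195), (304, 195), (306, 196), (308, 196), (310, 179), (312, 128), (314, 58), (316, 59), (318, 60), (320, 60), (322, 60), (324, 61)]
```

Request:
arm_command([
  {"rot": [0,0,0],"offset": [-0.03,-0.05,0.5],"gripper": 0.8},
  {"rot": [0,0,0],"offset": [-0.03,-0.05,0.9],"gripper": 0.8},
  {"rot": [0,0,0],"offset": [-0.03,-0.05,1.2],"gripper": 0.8},
  {"rot": [0,0,0],"offset": [-0.03,-0.05,1.5],"gripper": 0.8},
  {"rot": [0,0,0],"offset": [-0.03,-0.05,1.8],"gripper": 0.8},
  {"rot": [0,0,0],"offset": [-0.03,-0.05,1.8],"gripper": 0.8},
])

```text
time_s: 16.05
position: [0.553, 0.0038, 0.0973]
tcp_rot: [[0.092, -0.996, -0.0], [-0.996, -0.092, -0.001], [0.0, 0.0, -1.0]]
force: [-1.4, -1.2, -2.5]
opening: 0.548
```

Request:
arm_command([
  {"rot": [0,0,0],"offset": [0,0,0.1],"gripper": 0.8},
  {"rot": [0,0,0],"offset": [0,0,0.2],"gripper": 0.8},
  {"rot": [0,0,0],"offset": [0,0,0.3],"gripper": 0.8},
])

```text
time_s: 16.35
position: [0.5531, 0.0038, 0.0968]
tcp_rot: [[0.093, -0.996, 0.0], [-0.996, -0.093, -0.001], [0.001, -0.0, -1.0]]
force: [-6.2, 0.0, 22.7]
opening: 0.547
```

Request:
arm_command([
  {"rot": [0,0,0],"offset": [0,0,-0.2],"gripper": 0.8},
  {"rot": [0,0,0],"offset": [0,0,-0.25],"gripper": 0.3},
  {"rot": [0,0,0],"offset": [0,0,-0.25],"gripper": 0.2},
  {"rot": [0,0,0],"offset": [0,0,-0.25],"gripper": 0.2},
  {"rot": [0,0,0],"offset": [0,0,-0.25],"gripper": 0.2},
  {"rot": [0,0,0],"offset": [0,0,-4],"gripper": 0.2},
  {"rot": [0,0,0],"offset": [0,0,-8],"gripper": 0.2},
  {"rot": [0,0,0],"offset": [0,0,-13],"gripper": 0.2},
])

```text
time_s: 17.15
position: [0.5524, 0.004, 0.2246]
tcp_rot: [[0.092, -0.996, -0.003], [-0.996, -0.092, 0.0], [-0.0, 0.003, -1.0]]
force: [0.5, -0.0, -0.7]
opening: 0.795
```

```bash
python3 - <<'E'
from h import *
go(.47,.1412,.36,-16)
E
```

```text
offset cm [-14.43   6.98 -13.51] rot [ 1.800e-01 -2.000e-02  2.129e+01] F [ 0.5 -0.  -0.7] p [0.5524 0.004  0.2246] open 69.2 t 17.15
```

Request:
arm_command([
  {"rot": [0,0,7],"offset": [-3,1.5,-3],"gripper": 0.1},
  {"rot": [0,0,14],"offset": [-6,3,-6],"gripper": 0.1},
  {"rot": [0,0,21.3],"offset": [-9,4.5,-9],"gripper": 0.1},
  {"rot": [0,0,21.3],"offset": [-12,6,-12],"gripper": 0.1},
  {"rot": [0,0,21.3],"offset": [-14.4,7,-13.5],"gripper": 0.1},
  {"rot": [0,0,21.3],"offset": [-14.4,7,-13.5],"gripper": 0.1},
  {"rot": [0,0,21.3],"offset": [-14.4,7,-13.5],"gripper": 0.1},
  {"rot": [0,0,21.3],"offset": [-14.4,7,-13.5],"gripper": 0.1},
])

```text
time_s: 17.95
position: [0.4703, 0.1402, 0.3587]
tcp_rot: [[-0.276, -0.961, -0.001], [-0.961, 0.276, -0.001], [0.001, 0.0, -1.0]]
force: [0.1, -0.5, -0.3]
opening: 0.899
```

```bash
python3 - <<'E'
from h import *
d=cap('wrist','w11.png');np.save('w11.npy',d,allow_pickle=True)
hsv=cv2.cvtColor(d['frame'],cv2.COLOR_RGB2HSV);h,S,v=[hsv[...,i].astype(int) for i in range(3)]
s=proj(d,(.5474,.1412,.048))
print(s,hsv[int(s[1]),int(s[0])])
for t in(100,140):
    c,a=rect(d,((h<12)|(h>170))&(v>120)&(S>t),s,.048)
go(*c,.118,a)
E
```

```text
[238.68951271  91.9896262 ] [  5 125 249]
rect [546.5 138.8] L 129.1 W 53.5 ang -17.3 label 1
rect [390.4 166.6] L 748.8 W 505.9 ang 73.88 label 0
offset cm [-0.38  8.41 24.06] rot [ 1.000e-01 -4.000e-02 -8.994e+01] F [-0.7  0.1  0. ] p [0.4704 0.1401 0.3586] open 78.1 t 18.0
```

Request:
arm_command([
  {"rot": [0,0,1.3],"offset": [-2,-7.4,4],"gripper": 0.1},
  {"rot": [0,0,1.3],"offset": [-2,-7.4,8],"gripper": 0.1},
  {"rot": [0,0,1.3],"offset": [-2,-7.4,12],"gripper": 0.1},
  {"rot": [0,0,1.3],"offset": [-2,-7.4,17],"gripper": 0.1},
  {"rot": [0,0,1.3],"offset": [-2,-7.4,21],"gripper": 0.1},
  {"rot": [0,0,1.3],"offset": [-2,-7.4,24],"gripper": 0.1},
  {"rot": [0,0,1.3],"offset": [-2,-7.4,24],"gripper": 0.1},
  {"rot": [0,0,1.3],"offset": [-2,-7.4,24],"gripper": 0.1},
])

```text
time_s: 18.8
position: [0.5472, 0.1387, 0.1189]
tcp_rot: [[-0.299, -0.954, -0.001], [-0.954, 0.299, -0.001], [0.001, 0.001, -1.0]]
force: [0.3, -0.8, 0.6]
opening: 0.9
```

Request:
arm_command([
  {"rot": [0,0,0],"offset": [0,0,0],"gripper": 0.1},
  {"rot": [0,0,0],"offset": [0,0,0],"gripper": 0.1},
  {"rot": [0,0,0],"offset": [0,0,0],"gripper": 0.1},
  {"rot": [0,0,0],"offset": [0,0,0],"gripper": 0.1},
])

```text
time_s: 19.2
position: [0.5475, 0.1396, 0.121]
tcp_rot: [[-0.297, -0.955, 0.003], [-0.955, 0.297, -0.001], [-0.0, -0.003, -1.0]]
force: [-1.3, -0.3, 0.4]
opening: 0.898
```

```bash
python3 - <<'E'
from h import *
go(.5465,.1388,.0982,-17.3)
E
```

```text
offset cm [0.11 0.08 2.28] rot [-0.18  0.02  0.01] F [-1.3 -0.3  0.4] p [0.5475 0.1396 0.121 ] open 78.1 t 19.2
```

Request:
arm_command([
  {"rot": [0,0,0],"offset": [0.05,0.05,1],"gripper": 0.1},
  {"rot": [0,0,0],"offset": [0.05,0.05,1.8],"gripper": 0.1},
  {"rot": [0,0,0],"offset": [0.05,0.05,2.1],"gripper": 0.1},
  {"rot": [0,0,0],"offset": [0.05,0.05,2.1],"gripper": 0.1},
  {"rot": [0,0,0],"offset": [0.05,0.05,2.1],"gripper": 0.1},
  {"rot": [0,0,0],"offset": [0.05,0.05,2.1],"gripper": 0.1},
])

```text
time_s: 19.8
position: [0.5466, 0.1392, 0.0987]
tcp_rot: [[-0.297, -0.955, 0.001], [-0.955, 0.297, -0.001], [0.0, -0.001, -1.0]]
force: [-0.6, 0.6, 0.2]
opening: 0.9
```

Request:
arm_command([
  {"rot": [0,0,0],"offset": [0,0,0],"gripper": 0.7},
  {"rot": [0,0,0],"offset": [0,0,0],"gripper": 0.7},
  {"rot": [0,0,0],"offset": [0,0,0],"gripper": 0.7},
  {"rot": [0,0,0],"offset": [0,0,0],"gripper": 0.7},
  {"rot": [0,0,0],"offset": [0,0,0],"gripper": 0.7},
  {"rot": [0,0,0],"offset": [0,0,0],"gripper": 0.7},
])

```text
time_s: 20.4
position: [0.5464, 0.1391, 0.0988]
tcp_rot: [[-0.297, -0.955, 0.001], [-0.955, 0.297, -0.001], [0.001, -0.001, -1.0]]
force: [-0.5, 0.0, 0.6]
opening: 0.615
```

Request:
arm_command([
  {"rot": [0,0,0],"offset": [0,0,-1],"gripper": 0.7},
  {"rot": [0,0,0],"offset": [0,0,-3],"gripper": 0.7},
  {"rot": [0,0,0],"offset": [0,0,-6],"gripper": 0.7},
  {"rot": [0,0,0],"offset": [0,0,-8],"gripper": 0.7},
  {"rot": [0,0,0],"offset": [0,0,-8],"gripper": 0.7},
])

```text
time_s: 20.9
position: [0.5479, 0.1395, 0.1816]
tcp_rot: [[-0.297, -0.955, 0.007], [-0.955, 0.297, -0.0], [-0.002, -0.007, -1.0]]
force: [0.2, -0.6, -3.4]
opening: 0.621
```

```bash
python3 - <<'E'
from h import *
go(.4667,.3007,.13,3.35)
E
```

```text
offset cm [-12.97  12.58   5.1 ] rot [ -0.41   0.03 -20.64] F [ 0.2 -0.6 -3.4] p [0.5479 0.1395 0.1816] open 54.0 t 20.9
```

Request:
arm_command([
  {"rot": [0,0,-5],"offset": [-3,3,-1],"gripper": 0.7},
  {"rot": [0,0,-11],"offset": [-6,6,-1],"gripper": 0.7},
  {"rot": [0,0,-17],"offset": [-9,9,-1],"gripper": 0.7},
  {"rot": [0,0,-20.6],"offset": [-12,11.7,0],"gripper": 0.7},
  {"rot": [0,0,-20.6],"offset": [-13,12.6,2],"gripper": 0.7},
  {"rot": [0,0,-20.6],"offset": [-13,12.6,4],"gripper": 0.7},
  {"rot": [0,0,-20.6],"offset": [-13,12.6,4.9],"gripper": 0.7},
  {"rot": [0,0,-20.6],"offset": [-13,12.6,4.9],"gripper": 0.7},
])

```text
time_s: 21.7
position: [0.4634, 0.3002, 0.1275]
tcp_rot: [[0.058, -0.998, -0.004], [-0.998, -0.057, -0.003], [0.002, 0.004, -1.0]]
force: [-0.2, 0.5, -3.1]
opening: 0.619
```

Request:
arm_command([
  {"rot": [0,0,0],"offset": [0,0,0],"gripper": 0.7},
  {"rot": [0,0,0],"offset": [0,0,0],"gripper": 0.7},
  {"rot": [0,0,0],"offset": [0,0,0],"gripper": 0.7},
  {"rot": [0,0,0],"offset": [0,0,0],"gripper": 0.7},
])

```text
time_s: 22.1
position: [0.4652, 0.3007, 0.1302]
tcp_rot: [[0.057, -0.998, 0.002], [-0.998, -0.057, -0.0], [0.0, -0.002, -1.0]]
force: [-0.5, 0.1, -2.8]
opening: 0.621
```

```bash
python3 - <<'E'
from h import *
go(.4667,.3007,.0978,3.35)
d=cap('wrist','w12.png');im=d['frame'].astype(int).min(2)
e=np.array([np.cos(np.radians(3.35)),np.sin(np.radians(3.35))]);n=np.array([-e[1],e[0]]);c=np.array([.4667,.3007])
print('pred bar',proj(d,np.r_[c+e*.068+n*.025,.039]).round(1),proj(d,np.r_[c+e*.068-n*.025,.039]).round(1))
u,v=proj(d,np.r_[c+e*.072,.039]).astype(int);r=np.where(im[v]>215)[0];print('bar row',v,r.min(),r.max(),[int(x) for x in r[np.where(np.diff(r)>1)]])
print('col',u,[(i,int(im[i,u])) for i in range(v-8,v+40,2)])
E
```

```text
offset cm [ 0.   -0.14  3.24] rot [-0.12 -0.02 -0.08] F [-0.5  0.1 -2.8] p [0.4652 0.3007 0.1302] open 54.0 t 22.1
pred bar [210.6 101.4] [305.9 101.3]
bar row 93 10 305 [27, 67]
col 258 [(85, 255), (87, 255), (89, 255), (91, 255), (93, 255), (95, 255), (97, 255), (99, 255), (101, 255), (103, 43), (105, 49), (107, 49), (109, 50), (111, 52), (113, 41), (115, 64), (117, 99), (119, 128), (121, 124), (123, 125), (125, 124), (127, 122), (129, 121), (131, 121)]
```

Request:
arm_command([
  {"rot": [0,0,0],"offset": [0,-0.12,0.7],"gripper": 0.7},
  {"rot": [0,0,0],"offset": [0,-0.12,1.2],"gripper": 0.7},
  {"rot": [0,0,0],"offset": [0,-0.12,1.3],"gripper": 0.7},
  {"rot": [0,0,0],"offset": [0,-0.12,1.3],"gripper": 0.7},
  {"rot": [0,0,0],"offset": [0,-0.12,1.3],"gripper": 0.7},
  {"rot": [0,0,0],"offset": [0,-0.12,1.3],"gripper": 0.7},
])

```text
time_s: 22.75
position: [0.466, 0.3009, 0.1166]
tcp_rot: [[0.058, -0.998, 0.001], [-0.998, -0.058, -0.001], [0.001, -0.001, -1.0]]
force: [-0.6, -0.3, -2.9]
opening: 0.615
```

```bash
python3 - <<'E'
from h import *
go(.4667,.3007,.0978,3.35)
E
```

```text
offset cm [ 0.03 -0.07  1.88] rot [-0.05 -0.04 -0.04] F [-0.6 -0.3 -2.9] p [0.466  0.3009 0.1166] open 53.5 t 22.75
```

Request:
arm_command([
  {"rot": [0,0,0],"offset": [0.02,-0.06,0.5],"gripper": 0.7},
  {"rot": [0,0,0],"offset": [0.02,-0.06,0.9],"gripper": 0.7},
  {"rot": [0,0,0],"offset": [0.02,-0.06,1.2],"gripper": 0.7},
  {"rot": [0,0,0],"offset": [0.02,-0.06,1.5],"gripper": 0.7},
  {"rot": [0,0,0],"offset": [0.02,-0.06,1.8],"gripper": 0.7},
  {"rot": [0,0,0],"offset": [0.02,-0.06,1.8],"gripper": 0.7},
])

```text
time_s: 23.35
position: [0.4658, 0.3005, 0.0979]
tcp_rot: [[0.058, -0.998, -0.001], [-0.998, -0.058, -0.001], [0.001, 0.001, -1.0]]
force: [-1.8, -0.9, -3.0]
opening: 0.617
```

Request:
arm_command([
  {"rot": [0,0,0],"offset": [0,0,0.1],"gripper": 0.7},
  {"rot": [0,0,0],"offset": [0,0,0.2],"gripper": 0.7},
  {"rot": [0,0,0],"offset": [0,0,0.2],"gripper": 0.7},
])

```text
time_s: 23.65
position: [0.4658, 0.3005, 0.0978]
tcp_rot: [[0.058, -0.998, -0.001], [-0.998, -0.058, -0.001], [0.001, 0.001, -1.0]]
force: [-5.5, -0.7, 9.7]
opening: 0.616
```

Request:
arm_command([
  {"rot": [0,0,0],"offset": [0,0,-0.1],"gripper": 0.7},
  {"rot": [0,0,0],"offset": [0,0,-0.15],"gripper": 0.2},
  {"rot": [0,0,0],"offset": [0,0,-0.15],"gripper": 0.1},
  {"rot": [0,0,0],"offset": [0,0,-0.15],"gripper": 0.1},
  {"rot": [0,0,0],"offset": [0,0,-0.15],"gripper": 0.1},
  {"rot": [0,0,0],"offset": [0,0,-4],"gripper": 0.1},
  {"rot": [0,0,0],"offset": [0,0,-8],"gripper": 0.1},
  {"rot": [0,0,0],"offset": [0,0,-13],"gripper": 0.1},
])

```text
time_s: 24.45
position: [0.4658, 0.3003, 0.2264]
tcp_rot: [[0.057, -0.998, -0.003], [-0.998, -0.057, -0.002], [0.002, 0.003, -1.0]]
force: [-0.3, -0.1, 0.4]
opening: 0.898
```

```bash
python3 - <<'E'
from h import *
go(.47,.1412,.34,-16)
E
```

```text
offset cm [ 15.94   0.53 -11.33] rot [ 0.13 -0.14 19.29] F [-0.3 -0.1  0.4] p [0.4658 0.3003 0.2264] open 78.1 t 24.45
```

Request:
arm_command([
  {"rot": [0,0,6],"offset": [4,0.5,-3],"gripper": 0},
  {"rot": [0,0,13],"offset": [8,0.5,-6],"gripper": 0},
  {"rot": [0,0,19.3],"offset": [12,0.5,-9],"gripper": 0},
  {"rot": [0,0,19.3],"offset": [16,0.5,-11.3],"gripper": 0},
  {"rot": [0,0,19.3],"offset": [16,0.5,-11.3],"gripper": 0},
  {"rot": [0,0,19.3],"offset": [16,0.5,-11.3],"gripper": 0},
  {"rot": [0,0,19.3],"offset": [16,0.5,-11.3],"gripper": 0},
])

```text
time_s: 25.15
position: [0.47, 0.1414, 0.3388]
tcp_rot: [[-0.275, -0.961, -0.001], [-0.961, 0.275, -0.0], [0.001, 0.001, -1.0]]
force: [0.2, -0.2, -0.5]
opening: 0.998
```

```bash
python3 - <<'E'
from h import *
d=cap('wrist','w13.png');np.save('w13.npy',d,allow_pickle=True)
hsv=cv2.cvtColor(d['frame'],cv2.COLOR_RGB2HSV);h,S,v=[hsv[...,i].astype(int) for i in range(3)]
s=proj(d,(.5474,.1412,.026))
print(s,hsv[int(s[1]),int(s[0])])
for lo,q in((85,60),(100,50)):
    m=(h>85)&(h<130)&(S<q)&(v>lo)
    c,a=rect(d,m,s,.026);go(*c,.095,a)
cv2.imwrite('pics/w13m.png',np.vstack([cv2.imread('pics/w13.png')[:230],cv2.cvtColor(m.astype(np.uint8)*255,cv2.COLOR_GRAY2BGR)[:230]]))
E
```

```text
[239.98979335  91.24729804] [ 87  12 218]
rect [389.  168.8] L 753.0 W 508.4 ang 73.99 label 0
offset cm [-0.41  8.49 24.37] rot [ 1.000e-01  2.000e-02 -8.991e+01] F [-0.2  0.3  0. ] p [0.4699 0.1417 0.3386] open 87.2 t 25.2
rect [389.  168.8] L 753.0 W 508.4 ang 73.99 label 0
offset cm [-0.41  8.49 24.37] rot [ 1.000e-01  2.000e-02 -8.991e+01] F [-0.2  0.3  0. ] p [0.4699 0.1417 0.3386] open 87.2 t 25.2
```

View pics/w13m.png

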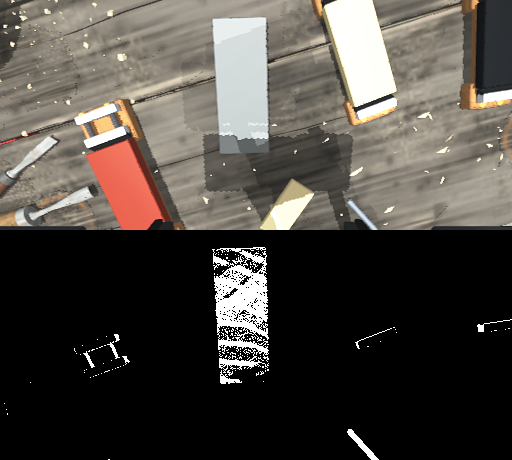

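```bash
python3 - <<'E'
from h import *
d=np.load('w13.npy',allow_pickle=True).item()
hsv=cv2.cvtColor(d['frame'],cv2.COLOR_RGB2HSV);h,S,v=[hsv[...,i].astype(int) for i in range(3)]
f=d['frame'].astype(int)
m=((f[...,2]-f[...,0]>=0)&(v>90)).astype(np.uint8)
m=cv2.morphologyEx(m,cv2.MORPH_CLOSE,np.ones((3,3)))
c,a=rect(d,m,(240,91),.026);go(*c,.1,a)
E
```

```text
rect [549.8 138.6] L 148.9 W 59.7 ang -14.42 label 1
offset cm [-1.91 -7.8  23.85] rot [ 0.08 -0.05 -1.51] F [-0.2  0.3  0. ] p [0.4699 0.1417 0.3386] open 87.2 t 25.2
```

Request:
arm_command([
  {"rot": [0,0,-1.5],"offset": [-1.9,-7.8,4],"gripper": 0},
  {"rot": [0,0,-1.5],"offset": [-1.9,-7.8,8],"gripper": 0},
  {"rot": [0,0,-1.5],"offset": [-1.9,-7.8,12],"gripper": 0},
  {"rot": [0,0,-1.5],"offset": [-1.9,-7.8,17],"gripper": 0},
  {"rot": [0,0,-1.5],"offset": [-1.9,-7.8,21],"gripper": 0},
  {"rot": [0,0,-1.5],"offset": [-1.9,-7.8,23.8],"gripper": 0},
  {"rot": [0,0,-1.5],"offset": [-1.9,-7.8,23.8],"gripper": 0},
  {"rot": [0,0,-1.5],"offset": [-1.9,-7.8,23.8],"gripper": 0},
])

```text
time_s: 26.0
position: [0.5505, 0.1385, 0.1009]
tcp_rot: [[-0.249, -0.969, -0.001], [-0.969, 0.249, -0.001], [0.001, 0.001, -1.0]]
force: [0.2, 0.1, -0.3]
opening: 0.998
```

Request:
arm_command([
  {"rot": [0,0,0],"offset": [0,0,0],"gripper": 0},
  {"rot": [0,0,0],"offset": [0,0,0],"gripper": 0},
  {"rot": [0,0,0],"offset": [0,0,0],"gripper": 0},
  {"rot": [0,0,0],"offset": [0,0,0],"gripper": 0},
  {"rot": [0,0,0],"offset": [0,0,0],"gripper": 0},
])

```text
time_s: 26.5
position: [0.5513, 0.1374, 0.1024]
tcp_rot: [[-0.25, -0.968, 0.002], [-0.968, 0.25, -0.001], [0.0, -0.002, -1.0]]
force: [-0.5, -0.1, 0.3]
opening: 0.998
```

```bash
python3 - <<'E'
from h import *
go(.5498,.1386,.0745,-14.42)
E
```

```text
offset cm [-0.08  0.18  2.79] rot [-0.12 -0.01 -0.08] F [-0.5 -0.1  0.3] p [0.5513 0.1374 0.1024] open 86.9 t 26.5
```

Request:
arm_command([
  {"rot": [0,0,0],"offset": [-0.08,0.12,1],"gripper": 0},
  {"rot": [0,0,0],"offset": [-0.08,0.12,2],"gripper": 0},
  {"rot": [0,0,0],"offset": [-0.08,0.12,2.6],"gripper": 0},
  {"rot": [0,0,0],"offset": [-0.08,0.12,2.6],"gripper": 0},
  {"rot": [0,0,0],"offset": [-0.08,0.12,2.6],"gripper": 0},
  {"rot": [0,0,0],"offset": [-0.08,0.12,2.6],"gripper": 0},
])

```text
time_s: 27.1
position: [0.5502, 0.1385, 0.0757]
tcp_rot: [[-0.25, -0.968, 0.001], [-0.968, 0.25, -0.001], [0.001, -0.001, -1.0]]
force: [-0.3, 0.2, -0.4]
opening: 0.999
```

Request:
arm_command([
  {"rot": [0,0,0],"offset": [0,0,0],"gripper": 0.7},
  {"rot": [0,0,0],"offset": [0,0,0],"gripper": 0.7},
  {"rot": [0,0,0],"offset": [0,0,0],"gripper": 0.7},
  {"rot": [0,0,0],"offset": [0,0,0],"gripper": 0.7},
  {"rot": [0,0,0],"offset": [0,0,0],"gripper": 0.7},
  {"rot": [0,0,0],"offset": [0,0,0],"gripper": 0.7},
])

```text
time_s: 27.7
position: [0.5501, 0.1384, 0.0758]
tcp_rot: [[-0.25, -0.968, 0.001], [-0.968, 0.25, -0.001], [0.001, -0.001, -1.0]]
force: [-0.1, -0.3, 0.4]
opening: 0.689
```

Request:
arm_command([
  {"rot": [0,0,0],"offset": [0,0,-1],"gripper": 0.7},
  {"rot": [0,0,0],"offset": [0,0,-3],"gripper": 0.7},
  {"rot": [0,0,0],"offset": [0,0,-7],"gripper": 0.7},
  {"rot": [0,0,0],"offset": [0,0,-11],"gripper": 0.7},
  {"rot": [0,0,0],"offset": [0,0,-13],"gripper": 0.7},
  {"rot": [0,0,0],"offset": [0,0,-13],"gripper": 0.7},
])

```text
time_s: 28.3
position: [0.5514, 0.1388, 0.2089]
tcp_rot: [[-0.25, -0.968, 0.007], [-0.968, 0.25, -0.0], [-0.002, -0.007, -1.0]]
force: [-0.3, 0.5, -5.6]
opening: 0.686
```

```bash
python3 - <<'E'
from h import *
go(.5128,-.3035,.2,5.7)
E
```

```text
offset cm [43.79 -7.32  0.87] rot [-4.300e-01  1.000e-02 -2.019e+01] F [-0.3  0.5 -5.6] p [0.5514 0.1388 0.2089] open 59.7 t 28.3
```

Request:
arm_command([
  {"rot": [0,0,-3],"offset": [3,-0.5,0],"gripper": 0.7},
  {"rot": [0,0,-7],"offset": [7,-1.2,0],"gripper": 0.7},
  {"rot": [0,0,-11],"offset": [11,-1.8,0],"gripper": 0.7},
  {"rot": [0,0,-15],"offset": [15,-2.5,0],"gripper": 0.7},
  {"rot": [0,0,-20.2],"offset": [19,-3.2,0],"gripper": 0.7},
  {"rot": [0,0,-20.2],"offset": [23,-3.9,0],"gripper": 0.7},
  {"rot": [0,0,-20.2],"offset": [26,-4.4,0],"gripper": 0.7},
  {"rot": [0,0,-20.2],"offset": [28,-4.7,0],"gripper": 0.7},
])

```text
time_s: 29.1
position: [0.524, -0.1463, 0.2039]
tcp_rot: [[0.097, -0.995, -0.003], [-0.995, -0.097, 0.0], [-0.001, 0.002, -1.0]]
force: [-0.7, 0.3, -4.4]
opening: 0.688
```

```bash
python3 - <<'E'
from h import *
go(.5128,-.3035,.15,5.7)
E
```

```text
offset cm [15.54  2.63  5.39] rot [ 0.14  0.04 -0.13] F [-0.7  0.3 -4.4] p [ 0.524  -0.1463  0.2039] open 59.8 t 29.1
```

Request:
arm_command([
  {"rot": [0,0,0],"offset": [3,0.5,0],"gripper": 0.7},
  {"rot": [0,0,0],"offset": [7,1.2,0],"gripper": 0.7},
  {"rot": [0,0,0],"offset": [11,1.8,0],"gripper": 0.7},
  {"rot": [0,0,0],"offset": [14,2.4,1],"gripper": 0.7},
  {"rot": [0,0,0],"offset": [15.5,2.5,3],"gripper": 0.7},
  {"rot": [0,0,0],"offset": [15.5,2.5,5],"gripper": 0.7},
  {"rot": [0,0,0],"offset": [15.5,2.5,6.5],"gripper": 0.7},
  {"rot": [0,0,0],"offset": [15.5,2.5,6.5],"gripper": 0.7},
])

```text
time_s: 29.9
position: [0.5132, -0.2992, 0.1366]
tcp_rot: [[0.099, -0.995, -0.007], [-0.995, -0.099, 0.006], [-0.007, 0.006, -1.0]]
force: [-0.8, -0.0, -5.7]
opening: 0.689
```

Request:
arm_command([
  {"rot": [0,0,0],"offset": [0,0,0],"gripper": 0.7},
  {"rot": [0,0,0],"offset": [0,0,0],"gripper": 0.7},
  {"rot": [0,0,0],"offset": [0,0,0],"gripper": 0.7},
  {"rot": [0,0,0],"offset": [0,0,0],"gripper": 0.7},
  {"rot": [0,0,0],"offset": [0,0,0],"gripper": 0.7},
])

```text
time_s: 30.4
position: [0.5162, -0.3011, 0.1417]
tcp_rot: [[0.1, -0.995, 0.002], [-0.995, -0.1, -0.002], [0.002, -0.002, -1.0]]
force: [-0.2, 0.3, -4.4]
opening: 0.691
```

```bash
python3 - <<'E'
from h import *
go(.5128,-.3035,.1008,5.7)
d=cap('wrist','w14.png');im=d['frame'].astype(int).min(2)
e=np.array([np.cos(np.radians(5.7)),np.sin(np.radians(5.7))]);n=np.array([-e[1],e[0]]);c=np.array([.5128,-.3035])
print('pred bar',proj(d,np.r_[c+e*.078+n*.0275,.039]).round(1),proj(d,np.r_[c+e*.078-n*.0275,.039]).round(1))
u,v=proj(d,np.r_[c+e*.082,.039]).astype(int);r=np.where(im[v]>215)[0];print('bar row',v,r.min(),r.max(),[int(x) for x in r[np.where(np.diff(r)>1)]])
print('col',u,[(i,int(im[i,u])) for i in range(v-8,v+40,2)])
E
```

```text
offset cm [0.2  0.37 4.09] rot [-0.09 -0.1   0.02] F [-0.2  0.3 -4.4] p [ 0.5162 -0.3011  0.1417] open 60.1 t 30.4
pred bar [212.   91.6] [311.5  91.6]
bar row 84 212 313 []
col 261 [(76, 255), (78, 255), (80, 255), (82, 255), (84, 255), (86, 255), (88, 255), (90, 255), (92, 168), (94, 212), (96, 224), (98, 223), (100, 224), (102, 222), (104, 223), (106, 222), (108, 222), (110, 223), (112, 222), (114, 223), (116, 222), (118, 222), (120, 222), (122, 221)]
```

Request:
arm_command([
  {"rot": [0,0,0],"offset": [0.2,0.35,0.5],"gripper": 0.7},
  {"rot": [0,0,0],"offset": [0.2,0.35,1.2],"gripper": 0.7},
  {"rot": [0,0,0],"offset": [0.2,0.35,2],"gripper": 0.7},
  {"rot": [0,0,0],"offset": [0.2,0.35,2],"gripper": 0.7},
  {"rot": [0,0,0],"offset": [0.2,0.35,2],"gripper": 0.7},
  {"rot": [0,0,0],"offset": [0.2,0.35,2],"gripper": 0.7},
  {"rot": [0,0,0],"offset": [0.2,0.35,2],"gripper": 0.7},
])

```text
time_s: 31.15
position: [0.5129, -0.3035, 0.1213]
tcp_rot: [[0.1, -0.995, 0.001], [-0.995, -0.1, -0.001], [0.001, -0.001, -1.0]]
force: [0.0, 0.5, -5.1]
opening: 0.686
```

```bash
python3 - <<'E'
from h import *
go(.5128,-.3035,.1008,5.7)
d=cap('wrist','w15.png')
e=np.array([np.cos(np.radians(5.7)),np.sin(np.radians(5.7))]);n=np.array([-e[1],e[0]]);c=np.array([.5128,-.3035])
for s in(1,-1): print('bar',proj(d,np.r_[c+e*.078+s*n*.0275,.039]).round(1),'stone',proj(d,np.r_[c+e*.075+s*n*.03,.071]).round(1))
cv2.imwrite('pics/w15c.png',cv2.resize(cv2.imread('pics/w15.png')[30:230,150:370],None,fx=3,fy=3,interpolation=cv2.INTER_CUBIC))
E
```

```text
offset cm [-0.01  0.02  2.05] rot [-0.07 -0.08  0.01] F [ 0.   0.5 -5.1] p [ 0.5129 -0.3035  0.1213] open 59.7 t 31.15
bar [202.2  84. ] stone [183.8  89.9]
bar [314.  84.] stone [332.5  89.8]
```

View pics/w15c.png

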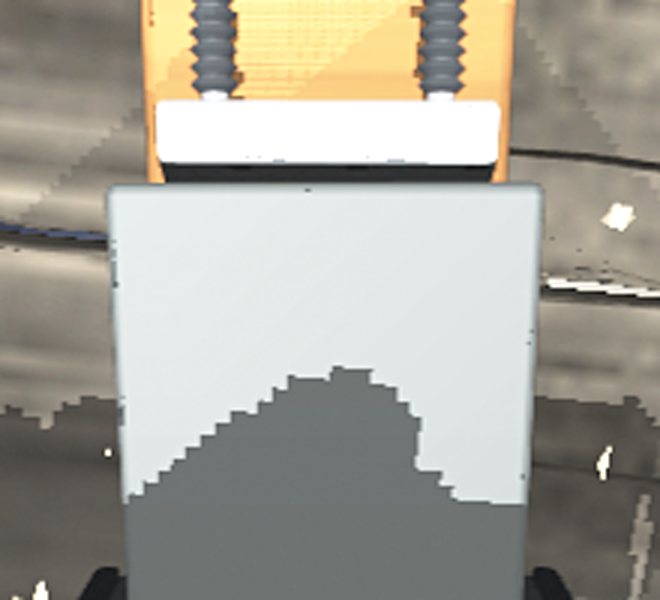

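Request:
arm_command([
  {"rot": [0,0,0],"offset": [0,0,0.5],"gripper": 0.7},
  {"rot": [0,0,0],"offset": [0,0,0.9],"gripper": 0.7},
  {"rot": [0,0,0],"offset": [0,0,1.2],"gripper": 0.7},
  {"rot": [0,0,0],"offset": [0,0,1.5],"gripper": 0.7},
  {"rot": [0,0,0],"offset": [0,0,1.8],"gripper": 0.7},
  {"rot": [0,0,0],"offset": [0,0,1.9],"gripper": 0.7},
  {"rot": [0,0,0],"offset": [0,0,1.9],"gripper": 0.7},
])

```text
time_s: 31.9
position: [0.5128, -0.3035, 0.1019]
tcp_rot: [[0.099, -0.995, 0.001], [-0.995, -0.099, -0.001], [0.001, -0.001, -1.0]]
force: [-0.1, -0.7, -4.6]
opening: 0.685
```

Request:
arm_command([
  {"rot": [0,0,0],"offset": [0,0,0.1],"gripper": 0.7},
  {"rot": [0,0,0],"offset": [0,0,0.2],"gripper": 0.7},
  {"rot": [0,0,0],"offset": [0,0,0.2],"gripper": 0.7},
])

```text
time_s: 32.2
position: [0.5128, -0.3035, 0.1009]
tcp_rot: [[0.099, -0.995, 0.001], [-0.995, -0.099, -0.001], [0.001, -0.001, -1.0]]
force: [-1.0, -0.1, 3.9]
opening: 0.681
```

Request:
arm_command([
  {"rot": [0,0,0],"offset": [0,0,0.07],"gripper": 0.7},
  {"rot": [0,0,0],"offset": [0,0,0.07],"gripper": 0.7},
])

```text
time_s: 32.4
position: [0.5128, -0.3035, 0.1009]
tcp_rot: [[0.099, -0.995, 0.001], [-0.995, -0.099, -0.001], [0.001, -0.001, -1.0]]
force: [-3.2, 2.1, 8.1]
opening: 0.685
```

Request:
arm_command([
  {"rot": [0,0,0],"offset": [0,0,-0.1],"gripper": 0.7},
  {"rot": [0,0,0],"offset": [0,0,-0.17],"gripper": 0.1},
  {"rot": [0,0,0],"offset": [0,0,-0.17],"gripper": 0},
  {"rot": [0,0,0],"offset": [0,0,-0.17],"gripper": 0},
  {"rot": [0,0,0],"offset": [0,0,-0.17],"gripper": 0},
  {"rot": [0,0,0],"offset": [0,0,-4],"gripper": 0},
  {"rot": [0,0,0],"offset": [0,0,-8],"gripper": 0},
  {"rot": [0,0,0],"offset": [0,0,-13],"gripper": 0},
])

```text
time_s: 33.2
position: [0.5118, -0.3027, 0.2289]
tcp_rot: [[0.099, -0.995, -0.002], [-0.995, -0.099, 0.002], [-0.002, 0.002, -1.0]]
force: [0.6, -1.0, -0.9]
opening: 1.0
```

Request:
arm_command([
  {"rot": [0,0,0],"offset": [-4,1,-5],"gripper": 0},
  {"rot": [0,0,0],"offset": [-8,2,-9],"gripper": 0},
  {"rot": [0,0,0],"offset": [-12,3,-13],"gripper": 0},
  {"rot": [0,0,0],"offset": [-16,4,-17],"gripper": 0},
  {"rot": [0,0,0],"offset": [-20,5,-20],"gripper": 0},
  {"rot": [0,0,0],"offset": [-22,6,-22],"gripper": 0},
  {"rot": [0,0,0],"offset": [-22,6,-22],"gripper": 0},
  {"rot": [0,0,0],"offset": [-22,6,-22],"gripper": 0},
])

```text
time_s: 34.0
position: [0.4308, -0.0892, 0.4509]
tcp_rot: [[0.102, -0.995, 0.005], [-0.995, -0.102, -0.003], [0.004, -0.005, -1.0]]
force: [-0.6, -0.2, -0.6]
opening: 0.999
```

```bash
python3 - <<'E'
from h import *
d=cap('wrist','w16.png');cap('side','s16.png');cap('scene','c16.png')
a=cv2.imread('pics/w16.png')[:230];b=cv2.resize(cv2.imread('pics/s16.png')[130:330,120:400],None,fx=1.4,fy=1.4)
c=cv2.resize(cv2.imread('pics/c16.png')[130:330,100:380],None,fx=1.4,fy=1.4)
o=np.zeros((230*3//2+280,784,3),np.uint8);o[:345,:768]=cv2.resize(a,(768,345));o[345:625,:392]=b;o[345:625,392:]=c
cv2.imwrite('pics/f16.png',cv2.resize(o,(750,598)))
H={'k':((.5186,-.1449),-7.55,.09,.042,.041),'c':((.5535,.0037),5.34,.11,.048,.044),'r':((.4667,.3007),3.35,.13,.054,.047),'g':((.5128,-.3035),5.7,.15,.06,.051)}
for k,(c,a,L,W,z) in H.items():
    print(k,proj(d,np.r_[c,z]).round())
s=bot.read_state();print(s['time_s'],s['position'])
E
```

```text
k [303.  88.]
c [199.  50.]
r [-16.  93.]
g [414. 104.]
34.15 [ 0.43105862 -0.09104786  0.44762485]
```

View pics/f16.png

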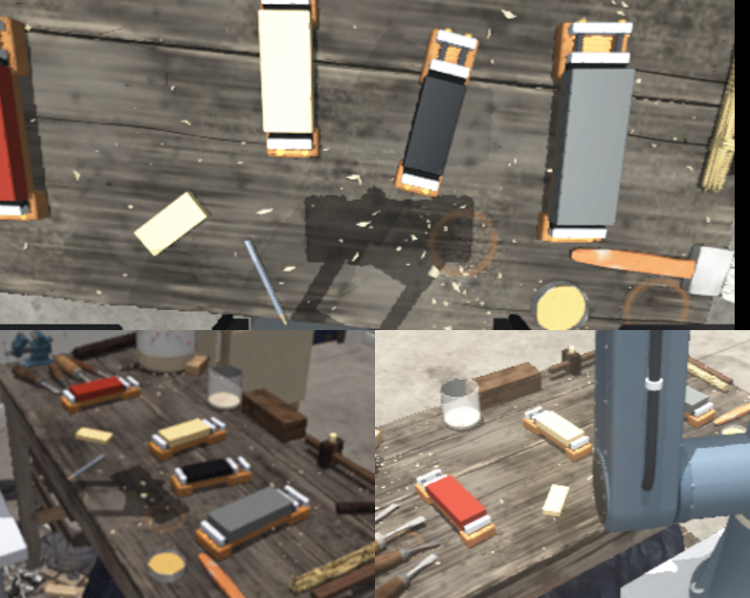

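```bash
python3 - <<'E'
from h import *
print(ticket.hand_in())
E
```

```text
the job is handed in; nothing more can be done
None
```

I took the stack apart in order (black, cream, red, grey), pressed each stone into the holder of its own colour, and handed the job in at about 34 s of the 112 s allowed. The hand-in gave no verdict.

- **Seating:** each stone stopped at the height where its underside lies on the bed at z ≈ 25 mm, with the tool level. When I then pressed harder, the measured force rose but the height stayed within 0.5 mm. The upward force readings were about 12 N for black, 23 N for cream, 10 N for red and 8 N for grey. Cream's went over the suggested 5–15 N, though far below the limits.
- **Handling:** I never released a stone above its bed; each was pressed home before the fingers opened.
- **Last pictures:** the views show all four stones between their stops, looking level. The tea glass, the wax tin and the small loose cream block look undisturbed, and the arm is clear of everything. I judged the glass and tin by eye and did not measure them.
- **Arm position:** it read 2–4 mm off just after moves, so I let it settle and re-measured before each insertion. No checks failed in the end.

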